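Add a sauce cup to the locking cup rail

ROBOT

A 6-joint arm with a two-finger parallel gripper is mounted at the origin on a cart in front of the work surface, level with it; the furniture and walls round the work are solid. World frame = base frame: x ahead of the robot, y to its left, z up, the work surface at z = 0. Lengths are in mm, angles in rad, forces in N, time in s.
With the tool pointing down it reaches from about 400 to 925 mm from the base axis. Payload 12.5 kg.
Tool frame: the origin (TCP) lies at the very end of the fingers, on their centre line; the grasp point (between the pads) lies 19 mm behind it; x points along the fingers, y is the direction in which the jaws open and shut, and the axes are right-handed (so a half turn about x gives the same grasp; the last joint's range is limited). The gripper opens to 95 mm and grips with 3 to 60 N. Pads are 20 mm wide; open, the fingers measure 119 mm over their backs; the gripper's body (75 mm by 180 mm) begins 59 mm behind the grasp point.
Start: joints at [-1.219, 0.491, 1.559, -0, 1.092, -0.106], TCP at [276.259, -560.649, 214.661] pointing down, gripper open.
Joint ranges: [-3.1, 3.1], [-0.84, 2.19], [0.05, 2.79], [-1.13, 4.28], [0.06, 2.93], [-2.69, 2.69]. Speed limits (rad/s): [2.22, 2.22, 2.79, 3.14, 3.14, 3.14].

INTERFACE

Orientations are given as [roll, pitch, yaw] about the fixed x, y, z axes, in that order (R = Rz(yaw) Ry(pitch) Rx(roll)).
In Python, from cell import env, optics, job gives the robot as it stands.
- The arm moves only by the shell command python3 -m handwheel 'ROWS' [OPENING]. ROWS is JSON, a list of rows, each an object with "travel": the shift along the world's x, y, z in mm, a list of three; "roll": the turn about the world's z in degrees. In form: [{"travel": [dx, dy, dz], "roll": roll}, ...]. A call has 1 to 8 rows; each row is the pose to reach, as a shift and turn from the pose commanded when the call began; what a row does not reach only later rows make up. A row lasts 1/10 s, in which the tool goes at most 50 mm and 8.59 degrees, less where a joint would pass 70% of its speed; a pose out of reach is approached as far as the arm can. A call with a gripper value outside its range is refused whole. OPENING is the closure, from -1 (fully open) to 1 (shut), set as the call begins (- or left out, the last holds). The fingers move at their own pace and stop on an object; the grip force is fixed at half the most. Time passes only in rows, so rows that repeat a pose let the fingers close. It gives the time, the measured TCP pose, the force and the opening at its end, in the units of the state.
- env.state(): the state, without advancing time (a new reading comes with each control period).
- optics.read_camera(name): name is "scene" or "side" or "wrist"; returns the picture (420x560x3 uint8, red, green, blue); there is no depth.
- optics.camera_params(name): a dict with "fx", "fy", "cx", "cy" (pixels), "k1" (the pictures are not rectified: a ray, as slopes to the right and down, at radius r is drawn at 1 + k1 r^2 times it, then the intrinsics apply), "world_from_camera" (4x4, takes a point from camera to world coordinates). Camera axes: x right, y up, looking along -z (the intrinsics and any distortion apply to the point x, -y, -z); pixel columns grow to the right and rows downward; lengths in mm; the calibration is good to about 2 mm. A picture is of the moment at which its call begins: read the wrist's pose just before it. camera_params takes no time and is no camera call; for the wrist camera it gives the pose at the moment of the call.
- job.job_done(): hands the job in, once; it reports no verdict.
The state is a dict: "t": time; "joints": joint angles; "qvel": joint speeds; "tau": joint torques, N m; "eef_pos": TCP position; "tcp_rot": TCP orientation; "ft_force": force on the tool from outside, world axes, zero at the start; "moment": the same for the moment, N m; "opening": opening from 0.0 (shut) to 1.0 (fully open).
Only numpy, scipy, OpenCV 4.12 (cv2) and the standard library are available. Lean on these libraries where they do the work, as an engineer would, in place of code of your own. Each camera call takes 0.05 s, during which the arm holds its last target.

TASK

Add the sauce cup that stands loose on the worktop to the row in the cup rail, next to the one already there and back against the rail. The blue fence only slides while its orange lock tab is held pressed down: open it to make room, push the cup in, then close the fence up to the two cups and let it lock in the tightest notch that holds both. Leave both cups upright and do not disturb the other things.

Things in the scene. Friction and masses are not known exactly. Their poses are not given: they have to be found in the camera images.
- rail: Cup rail, fixed. Upright aluminium plate 340 mm long, 113 high, a steel comb overhanging its front by 10 mm above z = 0.083. Origin on the worktop at mid-length of the plate's front face; x points backwards, y along the rail to the end stop (left seen from the front), z up. Cups stand on the worktop in front (x < 0); one touching the plate has its centre at x = -0.037.
- fence (a joint): Slide of the blue fence, m: 0 nearest the end stop, 0.168 widest open, growing towards the rail's -y. Gap between fence face and end stop = 0.074 + this. Starts at 0.004 to 0.036, in a long parking notch (free up to 0.038); notches every 0.012 from 0.048, each with 2 mm play either way. Two cups (144 to 146 mm) just fit at 0.072, not at 0.060. Unlocked friction about 1.2 N.
- tab (a joint): Travel of the orange lock tab, in m: 0 is up (locked), 0.013 fully pressed (straight down). Its spring needs about 3 N to start and 7 N fully pressed. The fence is free beyond 0.009. Let go off a notch, the tab hangs part-way down, not locked; eased along to the notch it springs up to 0.
- tab_top (a point): Centre of the tab's top, 136 mm high when up: in the rail's frame x = 0.004, y = 0.049 - fence value. Orange paddle 50 mm along the rail, 44 across, in a well on the fence's carriage. Two blue cheeks of the fence, 27 mm either side of this point along the rail, 54 mm long across it, tops at 148 mm, bound the well; it is open to front and back. A fingertip on the tab can push a cheek.
- fence_face (a point): Centre of the fence blade's face that bears on the cups, 38 mm in front of the plate, 33 mm high, at y = 0.082 - fence value in the rail's frame; axes as the rail's. The blade is blue, 6 mm thick, from 4 to 62 mm height, and reaches 74 mm to the front of the plate. The carriage on the rail above extends from this face 66 mm to the rail's -y.
- cup_in_row_mid (a point): White, lidded plastic sauce cup, 73 mm across at the rim, 49 mm high, 0.06 kg, tapering to a narrower base, upright. Already in the row, between end stop and fence. The point is on its axis, half-way up (24.5 mm).
- cup_in_row: The same cup; origin at the centre of its underside.
- cup_out_mid (a point): White, lidded plastic sauce cup, 73 mm across at the rim, 49 mm high, 0.06 kg, tapering to a narrower base, upright. The loose one on the open worktop in front of the rail, to be added to the row; it is too wide to be grasped comfortably and is meant to be pushed. The point is on its axis, half-way up (24.5 mm).
- cup_out: The same cup; origin at the centre of its underside.
- beaker_mid (a point): Small clear beaker, 48 mm across, 60 mm high; centre, half-way up. Bystander.
- beaker_b_mid (a point): A second small clear beaker like the first, 48 mm across, 60 mm high; centre, half-way up. Bystander.
- tin_mid (a point): Red tin, 75 mm across, 110 mm high; centre, half-way up. Bystander.
- bottle_mid (a point): Bottle with orange cap, 58 mm across, 182 mm high; centre, half-way up. Bystander.
- timer_mid (a point): White kitchen timer, 27 x 68 x 66 mm; centre, half-way up. Bystander.
- row_end (a point): Foot of the white end stop's inner face where it meets the plate, on the worktop: x = 0, y = +0.156 in the rail's frame. The end stop is 10 mm thick, 60 mm high and reaches 74 mm to the front of the plate. Axes as the rail's. Behind the rail's other end stands the open door of a microwave, taller than the rail: keep the hand clear of it.
Mind the look-alikes: they are no part of the job. What is shaped like the cup_out but green or turquoise is not meant.

How it is judged:
By the outcome, as a careful person would: the job done as asked, in the order asked, and still so for the second after the job is handed in, with the robot touching nothing.
It also fails if it takes over 72 s, if anything falls off the work surface, if the arm or the gripper's body presses on something with over 40 N, if the wrist force passes 120 N, or if a joint passes its speed limit or range.

## Working session

There is one attempt and no reset: what is moved stays moved. The work goes in short steps, Python scripts to look and compute and a shell command to move; the robot and the scene stay as the last step left them, time stands still between calls to the robot, and variables do not carry over. Pictures are saved under pics/ and viewed, and the job is handed in when it is done.

```bash
ls; mkdir -p pics; python3 - <<'E'
from cell import env, optics, job
import cv2
print(env.state())
for n in ["scene","side","wrist"]:
    p=optics.camera_params(n); print(n,p)
    im=optics.read_camera(n); cv2.imwrite(f"pics/{n}0.png",im[:,:,::-1])
E
```

```text
pics
{'t': 0.0, 'joints': array([-1.21858311e+00,  4.91591642e-01,  1.55947375e+00,  1.10319549e-05,
        1.09171903e+00, -1.05627684e-01]), 'qvel': array([-0.00018136,  0.00136427,  0.00163213,  0.00098164,  0.00033388,
        0.00230594]), 'tau': array([-2.63201648e-03, -6.12645864e+01, -2.58185130e+01,  6.91350410e-02,
        4.81779815e-02, -1.10079839e-04]), 'eef_pos': array([ 276.17467225, -560.38118728,  214.03345974]), 'tcp_rot': array([-1.68463341,  1.56960452,  1.91479505]), 'ft_force': array([-0.16906596, -0.66224561,  0.19143166]), 'moment': array([-0.01795741,  0.06742746,  0.06590375]), 'opening': 1.0038340440018279}
scene {'fx': 491.5363534271626, 'fy': 491.5363534271626, 'cx': 283.45911980598055, 'cy': 212.46260524069893, 'k1': 0.04573462045229845, 'world_from_camera': array([[ 8.73627167e-01,  1.90030770e-01, -4.47955221e-01,
        -7.64417231e+01],
       [-4.86450135e-01,  3.63608059e-01, -7.94452922e-01,
        -1.04857520e+03],
       [ 1.19096278e-02,  9.11963533e-01,  4.10098372e-01,
         6.54052400e+02],
       [ 0.00000000e+00,  0.00000000e+00,  0
[... 339 characters left out ...]
01,
        -1.19815920e+03],
       [-6.22167517e-03,  8.33645544e-01,  5.52264790e-01,
         9.23598570e+02],
       [ 0.00000000e+00,  0.00000000e+00,  0.00000000e+00,
         1.00000000e+00]])}
wrist {'fx': 316.3427211371104, 'fy': 316.3427211371104, 'cx': 280.3668568196239, 'cy': 215.03374437013383, 'k1': 0.017150840420045815, 'world_from_camera': array([[ 4.41246674e-01,  8.61987431e-01,  2.49557692e-01,
         3.46235057e+02],
       [-8.97383703e-01,  4.24449221e-01,  1.20604100e-01,
        -5.26149548e+02],
       [-1.96534959e-03, -2.77165164e-01,  9.60820279e-01,
         3.85212232e+02],
       [ 0.00000000e+00,  0.00000000e+00,  0.00000000e+00,
         1.00000000e+00]])}
```

View pics/scene0.png

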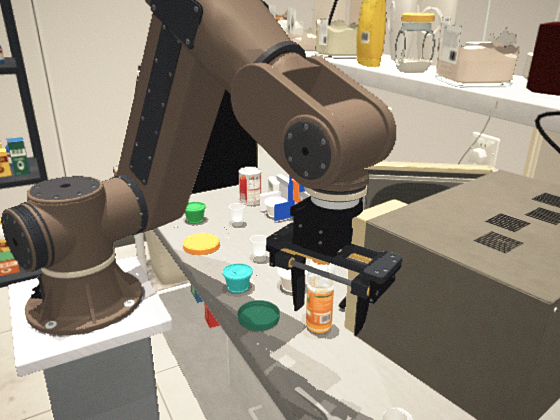

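View pics/side0.png

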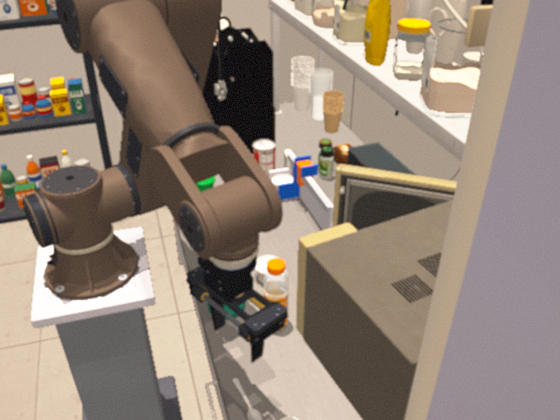

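View pics/wrist0.png

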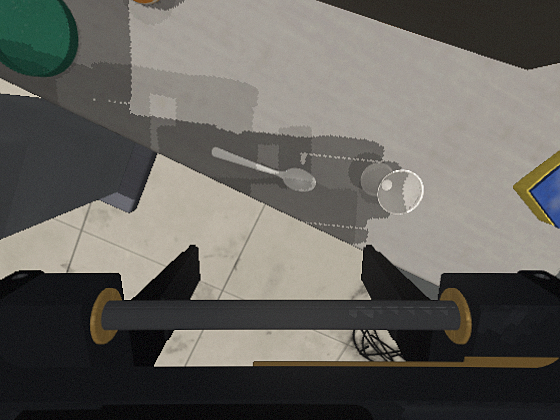

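```bash
python3 - <<'E'
import cv2
a=cv2.imread("pics/scene0.png")[150:350,150:420]; cv2.imwrite("pics/sc0c.png",cv2.resize(a,None,fx=2.9,fy=2.9,interpolation=cv2.INTER_CUBIC))
a=cv2.imread("pics/side0.png")[120:360,180:400]; cv2.imwrite("pics/si0c.png",cv2.resize(a,None,fx=2.5,fy=2.5,interpolation=cv2.INTER_CUBIC))
E
```

```text
(no output)
```

View pics/sc0c.png

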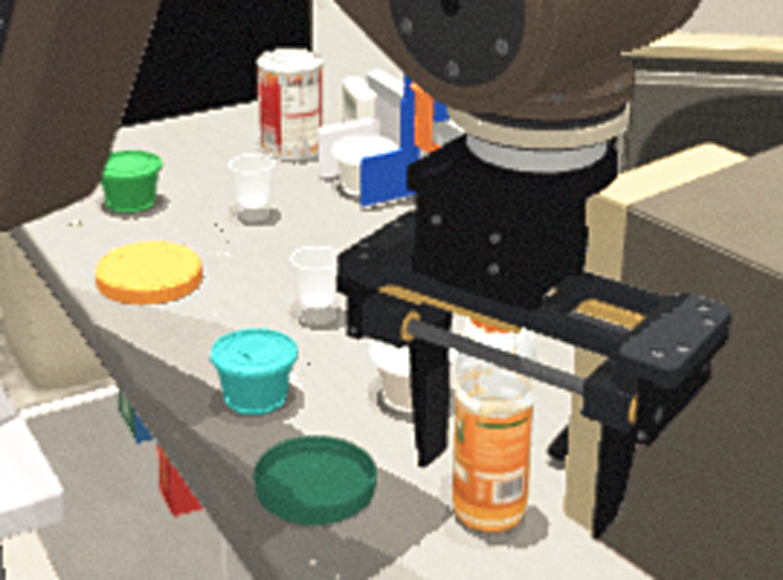

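View pics/si0c.png

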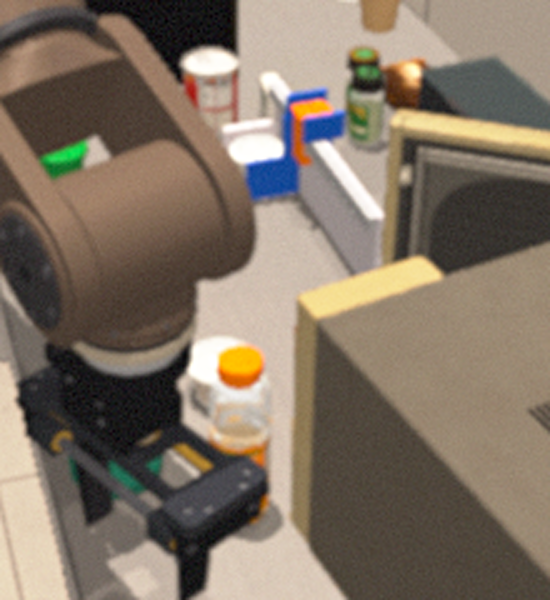

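```bash
cat > h.py <<'E'
import numpy as np, cv2
from cell import env, optics, job
def ray(p,u,v):
    x=(u-p['cx'])/p['fx']; y=(v-p['cy'])/p['fy']
    K=np.eye(3); q=cv2.undistortPoints(np.array([[[x,y]]]),K,np.array([p['k1'],0,0,0.]))[0,0]
    T=p['world_from_camera']; d=T[:3,:3]@np.array([q[0],-q[1],-1]); return T[:3,3],d
def onz(p,u,v,z):
    o,d=ray(p,u,v); return o+d*(z-o[2])/d[2]
def tri(p1,a,p2,b):
    o,d=ray(p1,*a); o2,e=ray(p2,*b)
    A=np.stack([d,-e],1); s=np.linalg.lstsq(A,o2-o,rcond=None)[0]
    x=o+d*s[0]; y=o2+e*s[1]; return (x+y)/2,np.linalg.norm(x-y)
def proj(p,X):
    T=p['world_from_camera']; c=T[:3,:3].T@(np.asarray(X,float)-T[:3,3]); x,y=c[0]/-c[2],-c[1]/-c[2]
    k=1+p['k1']*(x*x+y*y); return np.array([p['fx']*x*k+p['cx'],p['fy']*y*k+p['cy']])
E
python3 - <<'E'
from h import *
np.set_printoptions(precision=1,suppress=True)
S=optics.camera_params("scene");D=optics.camera_params("side")
s=lambda x,y:(x/2.9+150,y/2.9+150); d=lambda x,y:(x/2.5+180,y/2.5+120)
for n,c,z in [("beaker near",s(320,310),0),("beaker far",s(254,213),0),("cupout base",s(405,400),5),("turq base",s(255,400),0),("bottle base",s(490,520),0),("tin base",s(292,150),0),("blade bottom front",s(362,205),4),("blade top front",s(360,157),62),("blade top back?",s(405,75),148)]:
    print(n,onz(S,*c,z))
for n,c,z in [("railtop right front",d(362,215),113),("rail top left",d(312,150),113),("blade top front",d(249,165),62),("blade topr",d(296,158),62),("cupout rim",d(210,365),49),("endstop front top",d(225,128),60),("rail far",d(270,75),113)]:
    print(n,onz(D,*c,z))
E
```

```text
beaker near [440.5  -8.    0. ]
beaker far [472.5 211.9   0. ]
cupout base [ 430.9 -183.8    5. ]
turq base [ 324.8 -118.3    0. ]
bottle base [ 410.7 -344.5    0. ]
tin base [582.5 348.    0. ]
blade bottom front [579.5 168.7   4. ]
blade top front [575.2 165.6  62. ]
blade top back? [623.5 157.7 148. ]
railtop right front [641.9 -60.2 113. ]
rail top left [636.9  88.3 113. ]
blade top front [580.7 158.1  62. ]
blade topr [641.8 156.7  62. ]
cupout rim [ 431.6 -183.1   49. ]
endstop front top [579.9 259.1  60. ]
rail far [649.8 286.2 113. ]
```

```bash
python3 -m handwheel '[{"travel":[0,0,50],"roll":0},{"travel":[10,20,100],"roll":0},{"travel":[30,60,125],"roll":-4},{"travel":[45,105,125],"roll":-8},{"travel":[60,150,125],"roll":-12},{"travel":[75,195,125],"roll":-16},{"travel":[90,240,125],"roll":-20},{"travel":[105,285,125],"roll":-26}]'
python3 -m handwheel '[{"travel":[15,45,0],"roll":0},{"travel":[30,90,0],"roll":0},{"travel":[45,135,0],"roll":0},{"travel":[60,180,0],"roll":0},{"travel":[75,225,0],"roll":0},{"travel":[85,260,0],"roll":0},{"travel":[85,260,0],"roll":0},{"travel":[85,260,0],"roll":0}]'
python3 - <<'E'
from h import *
s=env.state();print(s['t'],s['eef_pos'],s['tcp_rot'],s['joints'],s['qvel'])
for n in ["scene","side","wrist"]:
    p=optics.camera_params(n)
    if n=='wrist': print(p['world_from_camera']); np.save('w1.npy',p['world_from_camera'])
    im=optics.read_camera(n); cv2.imwrite(f"pics/{n}1.png",im[:,:,::-1])
E
```

```text
t: 0.95
eef_pos: [381.4, -273.7, 339.6]
tcp_rot: [2.324, 1.571, -0.817]
ft_force: [0.2, 0.6, -0.1]
opening: 1.0
t: 1.75
eef_pos: [466.2, -15.1, 339.5]
tcp_rot: [0.29, 1.57, -2.846]
ft_force: [0.4, -0.8, -0.4]
opening: 0.997
1.75 [466.1810497  -15.05954408 339.45269502] [ 0.28951683  1.57022149 -2.84593349] [-1.73901720e-01  1.42845591e-01  1.73736936e+00 -2.73035406e-04
  1.26189034e+00  1.39083536e+00] [-0.03941327 -0.00497008  0.00227377 -0.0019723   0.00016486 -0.0053091 ]
[[ 2.68414956e-03  9.60604058e-01  2.77907608e-01  5.44147224e+02]
 [-9.99996334e-01  2.67728301e-03  4.04201951e-04 -1.60509533e+01]
 [-3.55759282e-04 -2.77907674e-01  9.60607723e-01  5.10620019e+02]
 [ 0.00000000e+00  0.00000000e+00  0.00000000e+00  1.00000000e+00]]
```

View pics/wrist1.png

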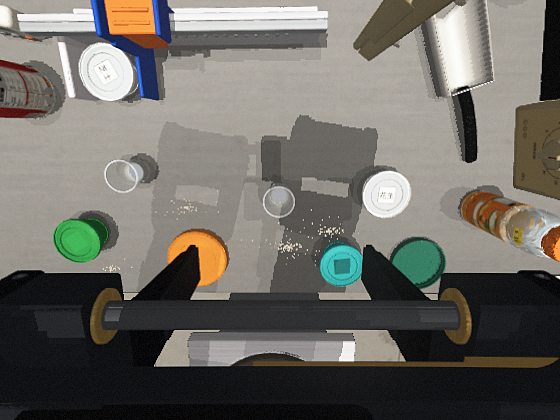

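View pics/scene1.png

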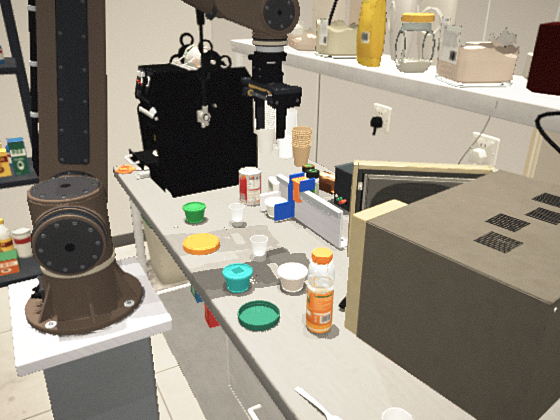

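View pics/side1.png

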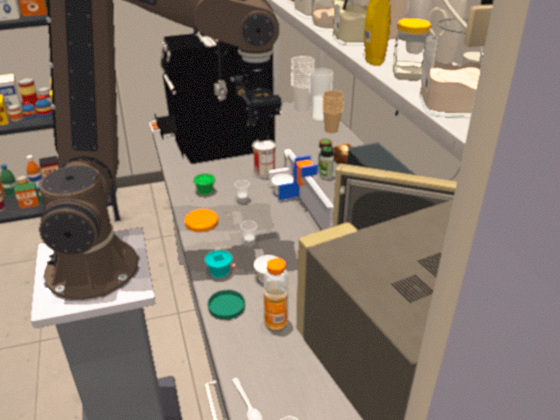

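```bash
python3 - <<'E'
import cv2
I=cv2.imread("pics/wrist1.png")
cv2.imwrite("pics/w1a.png",cv2.resize(I[0:130,0:190],None,fx=4.2,fy=4.2,interpolation=cv2.INTER_CUBIC))
cv2.imwrite("pics/w1b.png",cv2.resize(I[0:240,250:500],None,fx=2.5,fy=2.5,interpolation=cv2.INTER_CUBIC))
a=cv2.imread("pics/scene1.png")[150:310,180:380]; cv2.imwrite("pics/sc1c.png",cv2.resize(a,None,fx=3.7,fy=3.7,interpolation=cv2.INTER_CUBIC))
E
```

```text
(no output)
```

View pics/w1a.png

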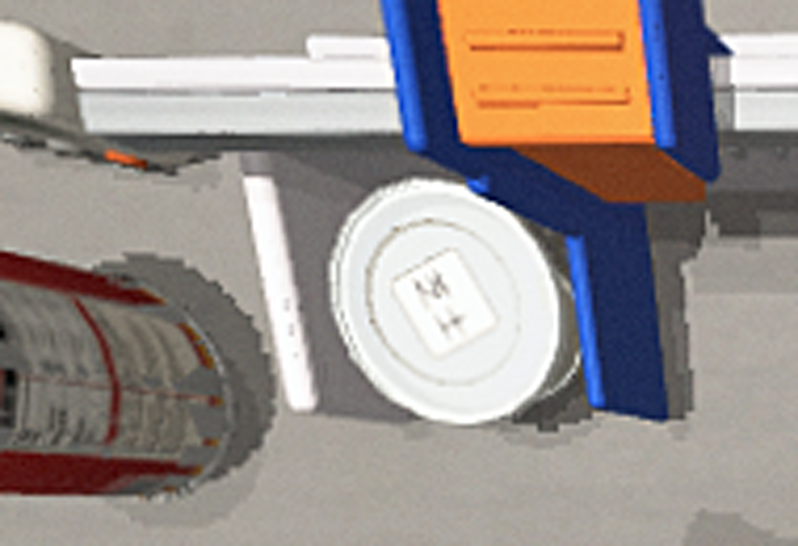

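View pics/w1b.png

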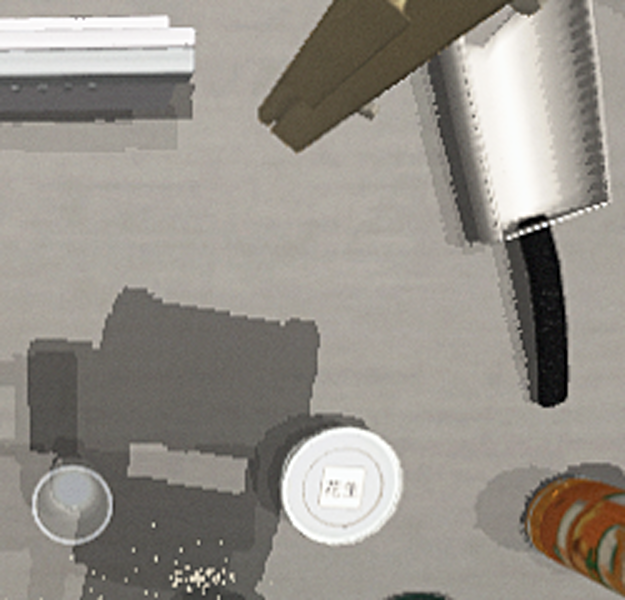

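View pics/sc1c.png

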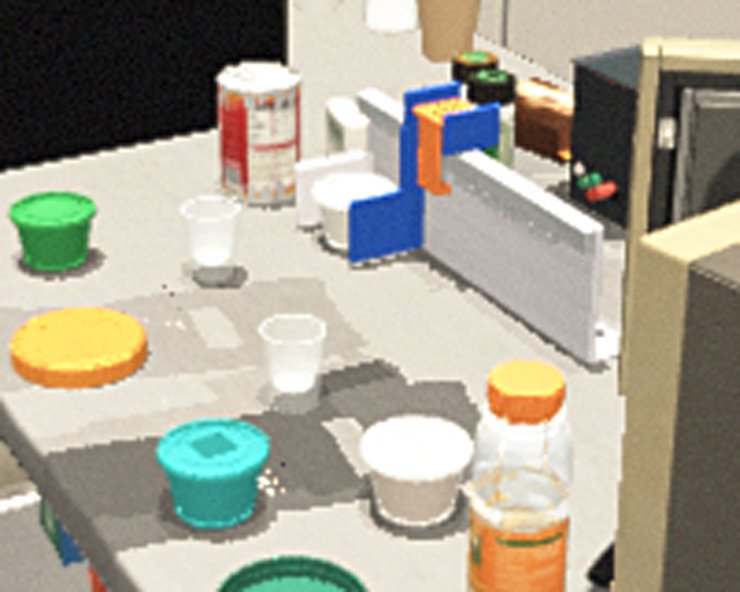

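```bash
python3 - <<'E'
from h import *
np.set_printoptions(precision=1,suppress=True)
p=optics.camera_params("wrist"); p['world_from_camera']=np.load('w1.npy')
a=lambda x,y:(x/4.2,y/4.2); b=lambda x,y:(x/2.5+250,y/2.5)
for n,c,z in [("cupin rim",a(447,300),49),("es inner back",a(275,178),60),("es inner front",a(315,405),60),("blade face back",a(568,238),62),("blade face front",a(590,405),62),
 ("tab front L",a(460,143),136),("tab front R",a(655,143),136),("cheekL front in",a(425,148),148),("cheekR front",a(672,146),148),("comb L",a(82,92),113),("comb R",b(193,46),113),("combfront L",a(85,132),83),("combfront R",b(193,73),83),("combfront L113",a(85,132),113),("combfront R113",b(193,73),113),("plate L",a(75,60),113),("plate R",b(194,30),113),
 ("cupout",b(341,486),49),("beaker1 rim",b(72,504),60),("beaker2 rim",(123.5,175),60),("turq",(341,265),49),("door tip",b(295,150),150),("door tipl",b(260,115),150),("tin base r",a(270,380),0),("knife handle end",b(550,400),10),("timer",a(45,50),66),("bottle base l",b(530,510),10)]:
    print(n,np.round(c,1),onz(p,*c,z))
S=optics.camera_params("scene");D=optics.camera_params("side")
s=lambda x,y:(x/3.7+180,y/3.7+150)
print(onz(S,*s(416,450),49), onz(S,*s(598,350),0),onz(S,*s(600,230),113),"mw foot",onz(S,*s(625,590),0))
E
```

```text
cupin rim [106.4  71.4] [609.2 216.1  49. ]
es inner back [65.5 42.4] [640.8 256.6  60. ]
es inner front [75.  96.4] [576.8 256.7  60. ]
blade face back [135.2  56.7] [625.  170.2  62. ]
blade face front [140.5  96.4] [577.5 169.6  62. ]
tab front L [109.5  34. ] [632.8 163.5 136. ]
tab front R [156.  34.] [633.3 115.  136. ]
cheekL front in [101.2  35.2] [628.8 166.3 148. ]
cheekR front [160.   34.8] [629.9 106.8 148. ]
comb L [19.5 21.9] [648.7 270.3 113. ]
comb R [327.2  18.4] [654.9 -67.2 113. ]
combfront L [20.2 31.4] [646.7 293.4  83. ]
combfront R [327.2  29.2] [652.  -71.6  83. ]
combfront L113 [20.2 31.4] [639.5 271.7 113. ]
combfront R113 [327.2  29.2] [644.5 -67.7 113. ]
plate L [17.9 14.3] [655.9 270.3 113. ]
plate R [327.6  12. ] [661.1 -67.4 113. ]
cupout [386.4 194.4] [ 443.  -173.9   49. ]
beaker1 rim [278.8 201.6] [434.3 -13.9  60. ]
beaker2 rim [123.5 175. ] [472.5 207.4  60. ]
turq [341 265] [ 328.2 -112.9   49. ]
door tip [368.  60.] [ 607.  -106.4  150. ]
door tipl [354.  46.] [620. -91. 150.]
tin base r [64.3 90.5] [589.3 307.3   0. ]
knife handle end [470. 160.] [ 489.4 -311.5   10. ]
timer [10.7 11.9] [671.5 312.1  66. ]
bottle base l [462. 204.] [ 418.8 -310.7   10. ]
[ 437.2 -184.7   49. ] [676.2 -52.4   0. ] [655.8 -72.  113. ] mw foot [ 509.3 -316.4    0. ]
```

```bash
python3 - <<'E'
from h import *
np.set_printoptions(precision=1,suppress=True)
p=optics.camera_params("wrist"); p['world_from_camera']=np.load('w1.npy')
S=optics.camera_params("scene");D=optics.camera_params("side")
print(tri(p,(368,60),D,(338,168)),tri(p,(354,46),S,(355,162)),tri(S,(355,162),D,(338,168)))
print("cup",tri(S,(292.4,271.6),D,(267,265)), onz(D,267,265,49))
a=cv2.imread("pics/side1.png")[140:320,200:400]; cv2.imwrite("pics/si1c.png",cv2.resize(a,None,fx=3.3,fy=3.3,interpolation=cv2.INTER_CUBIC))
E
```

```text
(array([622.6, -93.8, 245.8]), np.float64(66.61547857391749)) (array([629. , -89.8, 255.1]), np.float64(71.63219291133173)) (array([ 637.5, -136.2,  275.2]), np.float64(2.9088258998148198))
cup (array([ 441.8, -176.1,   43.6]), np.float64(1.0539784490908952)) [ 440.  -181.5   49. ]
```

View pics/si1c.png

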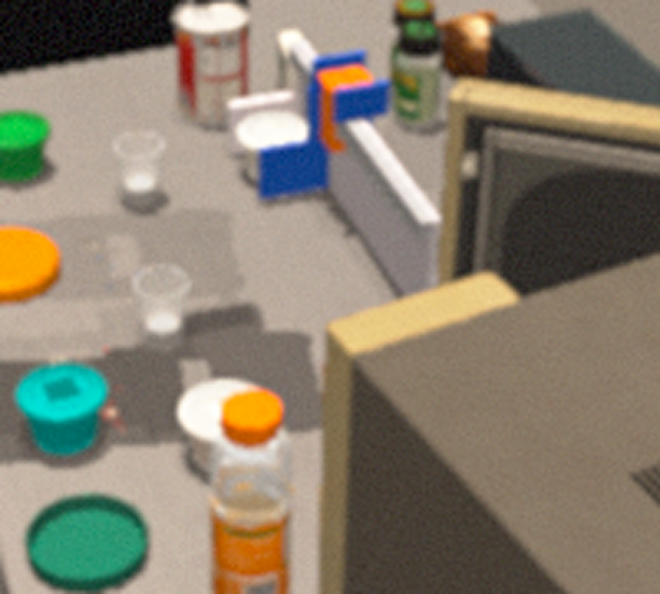

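```bash
python3 - <<'E'
from h import *
np.set_printoptions(precision=1,suppress=True)
p=optics.camera_params("wrist"); p['world_from_camera']=np.load('w1.npy')
S=optics.camera_params("scene");D=optics.camera_params("side")
X,e=tri(S,(355,162),D,(338,168));print(X,proj(p,X))
Y,e=tri(S,(359,221),D,(302,242));print(Y,e,proj(p,Y))
Y,e=tri(S,(402,203),D,(350,226));print(Y,e,proj(p,Y))
Z,e=tri(S,(345,255),D,(334,228));print(Z,e,proj(p,Z))
for z in (0,50,100,150,200,250,300): print(z,proj(S,onz(p,368,60,z)),proj(D,onz(p,368,60,z)),onz(p,368,60,z))
E
```

```text
[ 637.5 -136.2  275.2] [473.8 -33.5]
[ 457.1 -387.6  264.4] 6.116679084406695 [746.5 235.4]
[ 562.9 -384.   279. ] 6.483727562237193 [843.7  90.4]
[715.1   1.6 -46.6] 48.14233149848797 [269.2   6.5]
0 [348.4 262.5] [331.  257.1] [ 633.2 -144.     0. ]
50 [344.1 244.6] [327.3 240.4] [ 624.4 -131.5   50. ]
100 [339.7 226.2] [323.5 223.3] [ 615.7 -118.9  100. ]
150 [335.2 207.5] [319.6 205.6] [ 607.  -106.4  150. ]
200 [330.6 188.3] [315.5 187.5] [598.3 -93.9 200. ]
250 [326.  168.7] [311.3 168.8] [589.6 -81.3 250. ]
300 [321.2 148.5] [307.  149.7] [580.9 -68.8 300. ]
```

```bash
python3 -m handwheel '[{"travel":[35,28,0],"roll":0},{"travel":[70,56,-20],"roll":0},{"travel":[105,84,-50],"roll":0},{"travel":[140,112,-80],"roll":0},{"travel":[170,138,-110],"roll":0},{"travel":[189,152,-140],"roll":0},{"travel":[189,152,-165],"roll":0},{"travel":[189,152,-165],"roll":0}]' 1
python3 - <<'E'
from h import *
s=env.state();print(s['t'],s['eef_pos'],s['ft_force'],s['opening'])
for n in ["scene","wrist"]:
    p=optics.camera_params(n)
    if n=='wrist': np.save('w2.npy',p['world_from_camera']); print(proj(p,s['eef_pos']))
    im=optics.read_camera(n); cv2.imwrite(f"pics/{n}2.png",im[:,:,::-1])
E
```

```text
t: 2.7
eef_pos: [654.1, 135.2, 170.5]
tcp_rot: [0.13, 1.564, -3.009]
ft_force: [-0.4, 0.0, 1.0]
opening: 0.383
2.7 [654.11542123 135.1620071  170.48796588] [-0.43244813  0.02787735  0.96347975] 0.3825693685984829
[280.39102307 260.88953452]
```

View pics/wrist2.png

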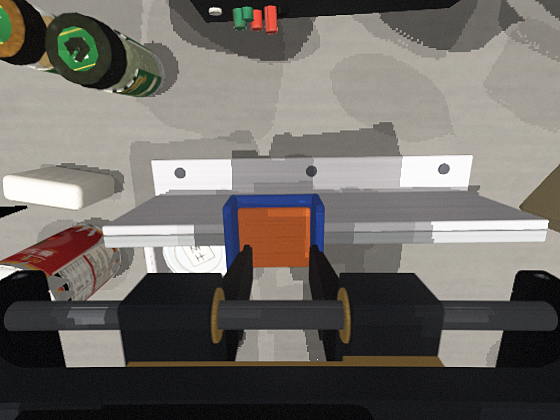

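View pics/scene2.png

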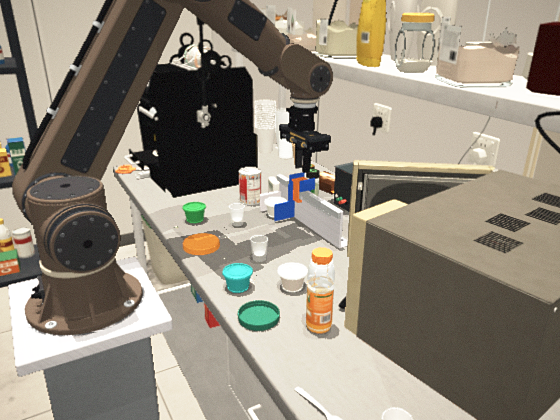

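```bash
python3 -m handwheel '[{"travel":[0,0,0],"roll":0},{"travel":[0,1,0],"roll":0},{"travel":[0,1,-5],"roll":0},{"travel":[0,1,-10],"roll":0},{"travel":[0,1,-20],"roll":0},{"travel":[0,1,-25],"roll":0},{"travel":[0,1,-30],"roll":0},{"travel":[0,1,-30],"roll":0}]' 1
python3 - <<'E'
from h import *
p=optics.camera_params("wrist");p['world_from_camera']=np.load('w2.npy')
for c in [(277,268),(231,268),(322,268)]: print(onz(p,*c,136),onz(p,*c,148))
print(onz(p,277,207,136))
E
```

```text
t: 3.6
eef_pos: [654.9, 137.3, 143.6]
tcp_rot: [0.165, 1.569, -2.972]
ft_force: [-0.4, -0.1, 0.4]
opening: 0.007
[632.78309107 137.56444932 136.        ] [638.58743509 137.43470756 148.        ]
[632.73783053 170.69118166 136.        ] [638.54478408 168.65148947 148.        ]
[632.85661674 105.15262532 136.        ] [638.65672157 106.89161534 148.        ]
[678.24049385 137.5143223  136.        ]
```

```bash
python3 -m handwheel '[{"travel":[0,0,-5],"roll":0},{"travel":[0,0,-9],"roll":0},{"travel":[0,0,-13],"roll":0},{"travel":[0,0,-16],"roll":0},{"travel":[0,0,-19],"roll":0},{"travel":[0,0,-20],"roll":0},{"travel":[0,0,-20],"roll":0},{"travel":[0,0,-20],"roll":0}]'
```

```text
t: 4.4
eef_pos: [655.4, 137.4, 125.0]
tcp_rot: [3.098, 1.57, -0.04]
ft_force: [-0.6, 0.3, 5.8]
opening: 0.003
```

```bash
python3 -m handwheel '[{"travel":[0,-4,-0.5],"roll":0},{"travel":[0,-10,-0.5],"roll":0},{"travel":[0,-17,-0.5],"roll":0},{"travel":[0.4,-25,-0.5],"roll":0},{"travel":[0.5,-33,-0.5],"roll":0},{"travel":[0.6,-41,-0.5],"roll":0},{"travel":[0.7,-49,-0.5],"roll":0},{"travel":[0.8,-55,-0.5],"roll":0}]'
python3 -m handwheel '[{"travel":[0.1,-8,0],"roll":0},{"travel":[0.2,-16,0],"roll":0},{"travel":[0.3,-24,0],"roll":0},{"travel":[0.4,-32,0],"roll":0},{"travel":[0.5,-40,0],"roll":0},{"travel":[0.6,-46,0],"roll":0},{"travel":[0.7,-50,0],"roll":0},{"travel":[0.7,-50,0],"roll":0}]'
python3 - <<'E'
from h import *
p=optics.camera_params("wrist");np.save('w3.npy',p['world_from_camera'])
im=optics.read_camera("wrist"); cv2.imwrite(f"pics/wrist3.png",im[:,:,::-1])
im=optics.read_camera("scene"); cv2.imwrite(f"pics/scene3.png",cv2.resize(im[140:320,180:380,::-1],None,fx=3.3,fy=3.3,interpolation=cv2.INTER_CUBIC))
E
```

```text
t: 5.2
eef_pos: [656.4, 82.2, 124.7]
tcp_rot: [-2.925, 1.57, 0.221]
ft_force: [0.1, 0.8, 7.0]
opening: 0.005
t: 6.0
eef_pos: [657.2, 31.8, 124.7]
tcp_rot: [2.906, 1.569, -0.232]
ft_force: [0.4, -1.1, 5.5]
opening: 0.004
```

View pics/wrist3.png

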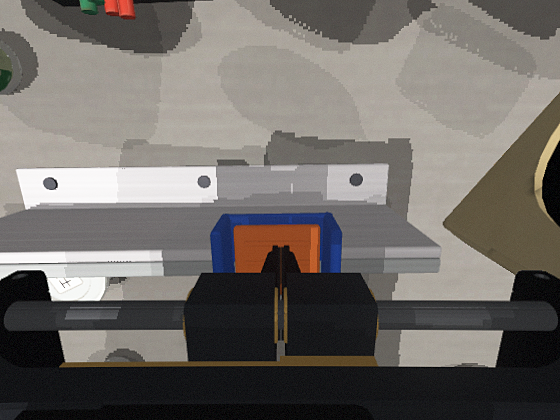

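View pics/scene3.png

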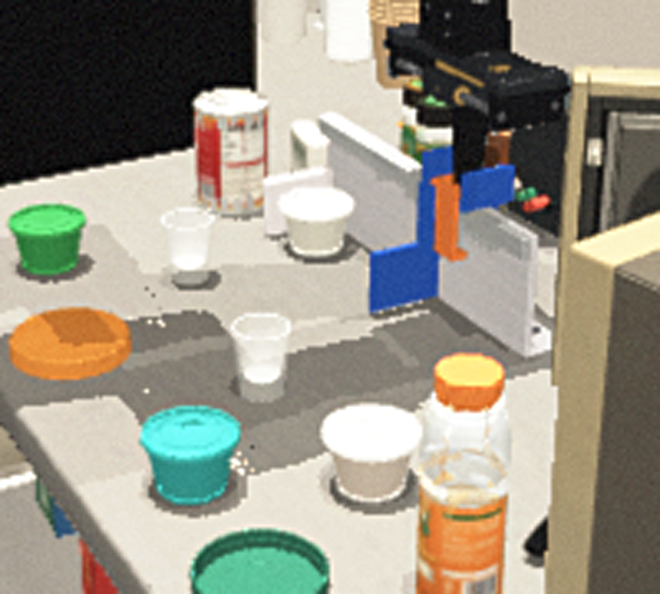

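```bash
python3 -m handwheel '[{"travel":[0,-2,0],"roll":0},{"travel":[0,-3,0],"roll":0},{"travel":[0,-3,0],"roll":0},{"travel":[0,-3,6],"roll":0},{"travel":[0,-3,14],"roll":0},{"travel":[0,-3,40],"roll":0},{"travel":[-10,-3,80],"roll":0},{"travel":[-50,-13,110],"roll":0}]'
python3 -m handwheel '[{"travel":[-40,-30,30],"roll":0},{"travel":[-80,-65,30],"roll":0},{"travel":[-110,-100,30],"roll":0},{"travel":[-130,-135,30],"roll":0},{"travel":[-140,-155,30],"roll":0},{"travel":[-140,-160,30],"roll":0},{"travel":[-140,-160,30],"roll":0}]'
python3 - <<'E'
from h import *
p=optics.camera_params("wrist");np.save('w4.npy',p['world_from_camera'])
im=optics.read_camera("wrist"); cv2.imwrite(f"pics/wrist4.png",im[:,:,::-1])
im=optics.read_camera("scene"); cv2.imwrite(f"pics/scene4.png",im[:,:,::-1])
E
```

```text
t: 6.9
eef_pos: [608.6, 19.9, 235.0]
tcp_rot: [3.103, 1.57, -0.033]
ft_force: [-0.1, -0.9, 0.9]
opening: 0.006
t: 7.6
eef_pos: [467.5, -140.8, 263.8]
tcp_rot: [-0.898, 1.571, 2.246]
ft_force: [0.5, -0.5, 0.9]
opening: 0.002
```

View pics/wrist4.png

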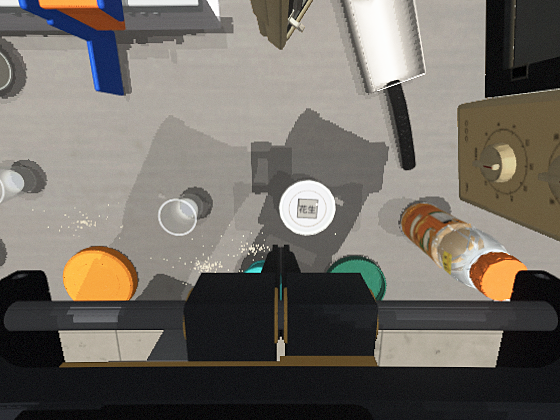

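View pics/scene4.png

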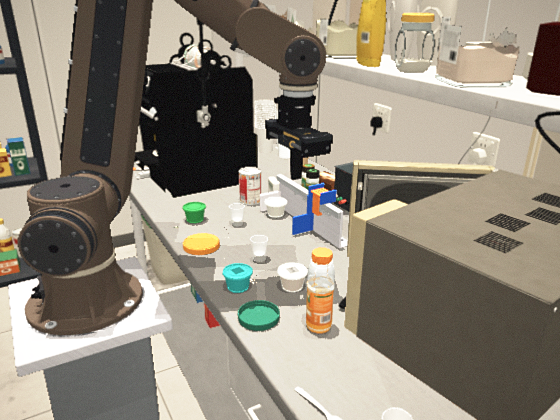

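```bash
python3 - <<'E'
from h import *
np.set_printoptions(precision=1,suppress=True)
p=optics.camera_params("wrist");p['world_from_camera']=np.load('w4.npy')
for n,c,z in [("cup",(306.8,207.5),49),("beaker1 rim",(178,216.5),60),("beaker foot",(197,202),0),("greenlid",(357,283),15),("turq",(258,268),49),("blade face front",(93.5,94),62),("bottle foot",(415,215),0),("knife end",(408,168),10),("mw corner",(460,190),0),("mw corner top",(460,215),270)]: print(n,onz(p,*c,z))
E
```

```text
cup [ 444.  -173.9   49. ]
beaker1 rim [435.1 -14.4  60. ]
beaker foot [438.8 -22.8   0. ]
greenlid [ 320.5 -253.4   15. ]
turq [ 360.5 -110.9   49. ]
blade face front [575.6  64.6  62. ]
bottle foot [ 420.3 -332.6    0. ]
knife end [ 488.5 -311.    10. ]
mw corner [ 456.6 -390.3    0. ]
mw corner top [ 498.1 -237.5  270. ]
```

```bash
python3 -m handwheel '[{"travel":[-10,-20,0],"roll":8},{"travel":[-20,-40,0],"roll":16},{"travel":[-30,-60,0],"roll":24},{"travel":[-40,-75,0],"roll":32},{"travel":[-50,-88,-20],"roll":40},{"travel":[-53,-91,-60],"roll":48},{"travel":[-53,-91,-100],"roll":56},{"travel":[-53,-91,-140],"roll":62}]' -0.1
python3 -m handwheel '[{"travel":[0,0,-30],"roll":0},{"travel":[0,0,-60],"roll":0},{"travel":[0,0,-85],"roll":0},{"travel":[0,0,-100],"roll":0},{"travel":[0,0,-110],"roll":0},{"travel":[0,0,-112],"roll":0},{"travel":[0,0,-112],"roll":0}]' -0.1
python3 - <<'E'
from h import *
p=optics.camera_params("wrist");np.save('w5.npy',p['world_from_camera'])
im=optics.read_camera("wrist"); cv2.imwrite(f"pics/wrist5.png",im[:,:,::-1])
im=optics.read_camera("scene"); cv2.imwrite(f"pics/scene5.png",cv2.resize(im[140:340,180:420,::-1],None,fx=3,fy=3,interpolation=cv2.INTER_CUBIC))
print(onz(p,280,140,49))
E
```

```text
t: 8.5
eef_pos: [415.1, -230.6, 122.3]
tcp_rot: [1.545, 1.57, -0.504]
ft_force: [0.5, 1.0, -0.0]
opening: 0.543
t: 9.2
eef_pos: [414.9, -231.1, 11.7]
tcp_rot: [-2.171, 1.571, 2.057]
ft_force: [-0.8, 0.0, -0.3]
opening: 0.55
[ 447.9522007  -167.58352144   49.        ]
```

View pics/wrist5.png

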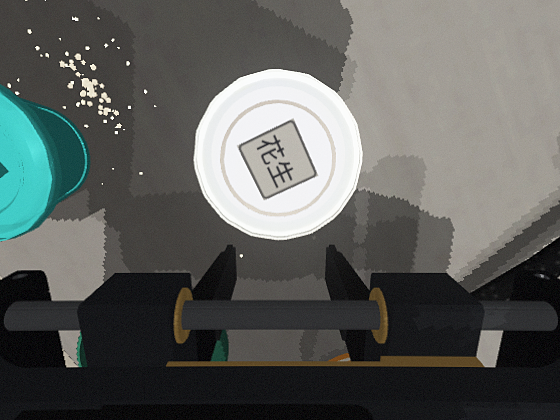

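View pics/scene5.png

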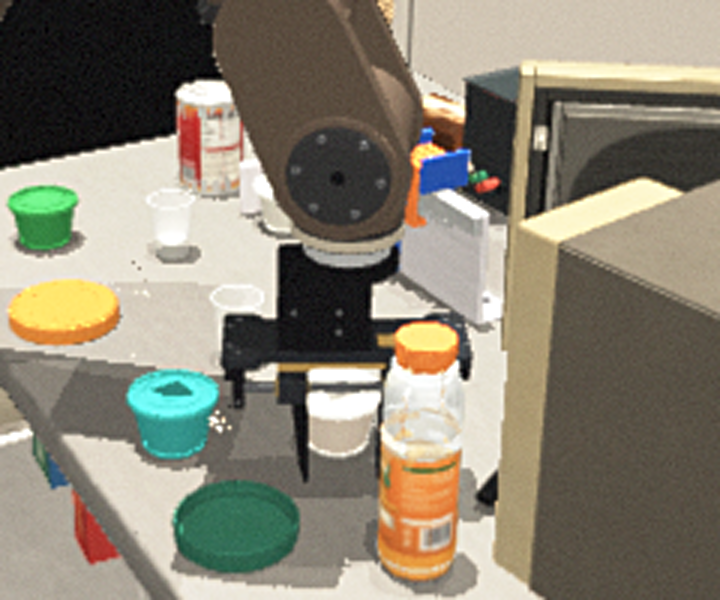

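```bash
python3 -m handwheel '[{"travel":[4,8,0],"roll":0},{"travel":[8,16,0],"roll":0},{"travel":[11,21,0],"roll":0},{"travel":[13,25,0],"roll":0},{"travel":[15,29,0],"roll":0},{"travel":[17,34,0],"roll":0},{"travel":[20,40,0],"roll":0},{"travel":[23,47,0],"roll":0}]'
python3 - <<'E'
from h import *
p=optics.camera_params("wrist");np.save('w6.npy',p['world_from_camera'])
im=optics.read_camera("wrist"); cv2.imwrite(f"pics/wrist6.png",im[:,:,::-1])
E
```

```text
t: 10.1
eef_pos: [437.8, -184.1, 11.6]
tcp_rot: [1.4, 1.571, -0.656]
ft_force: [-1.1, -1.0, 0.7]
opening: 0.553
```

View pics/wrist6.png

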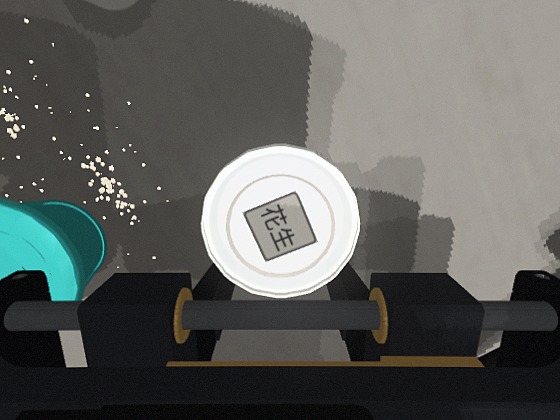

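```bash
python3 -m handwheel '[{"travel":[4,8,0],"roll":0},{"travel":[8,17,0],"roll":0},{"travel":[13,26,0],"roll":0},{"travel":[17,35,0],"roll":0},{"travel":[22,44,0],"roll":0},{"travel":[26,53,0],"roll":0},{"travel":[31,62,0],"roll":0},{"travel":[35,71,0],"roll":0}]'
python3 -m handwheel '[{"travel":[4,9,0],"roll":0},{"travel":[8,18,0],"roll":0},{"travel":[13,27,0],"roll":0},{"travel":[17,36,0],"roll":0},{"travel":[22,45,0],"roll":0},{"travel":[26,54,0],"roll":0},{"travel":[30,62,0],"roll":0},{"travel":[34,69,0],"roll":0}]'
python3 - <<'E'
from h import *
p=optics.camera_params("wrist");np.save('w7.npy',p['world_from_camera'])
im=optics.read_camera("wrist"); cv2.imwrite(f"pics/wrist7.png",im[:,:,::-1])
print(onz(p,281,221,49),env.state()['eef_pos'])
E
```

```text
t: 10.95
eef_pos: [473.0, -112.7, 11.6]
tcp_rot: [1.626, 1.571, -0.429]
ft_force: [-0.8, -0.4, -0.6]
opening: 0.555
t: 11.75
eef_pos: [506.8, -43.7, 11.6]
tcp_rot: [0.638, 1.571, -1.417]
ft_force: [-0.2, -0.7, 0.1]
opening: 0.552
[524.02646843 -11.19945469  49.        ] [507.33487756 -43.12646172  11.60625009]
```

View pics/wrist7.png

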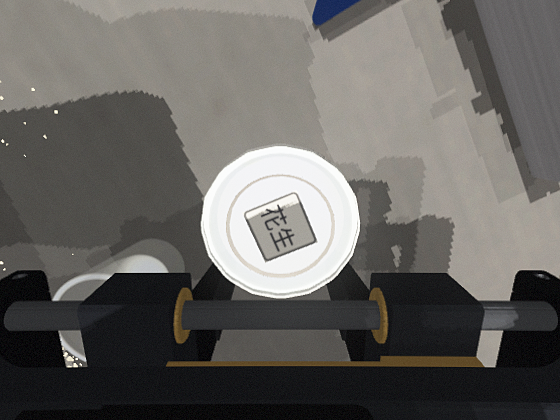

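```bash
python3 -m handwheel '[{"travel":[1,7,0],"roll":0},{"travel":[2,15,0],"roll":0},{"travel":[3,24,0],"roll":0},{"travel":[3,33,0],"roll":0},{"travel":[3,42,0],"roll":0},{"travel":[3,51,0],"roll":0},{"travel":[3,60,0],"roll":0},{"travel":[3,68,0],"roll":0}]'
python3 - <<'E'
from h import *
p=optics.camera_params("wrist");np.save('w8.npy',p['world_from_camera'])
im=optics.read_camera("wrist"); cv2.imwrite(f"pics/wrist8.png",im[:,:,::-1])
E
```

```text
t: 12.6
eef_pos: [509.5, 24.4, 11.6]
tcp_rot: [1.197, 1.571, -0.859]
ft_force: [0.5, 0.0, 0.0]
opening: 0.546
```

View pics/wrist8.png

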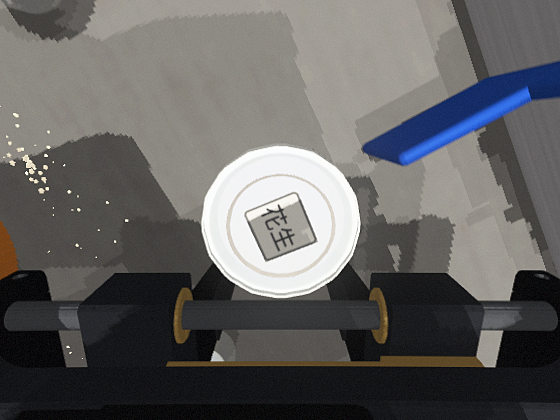

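```bash
python3 -m handwheel '[{"travel":[0,8,0],"roll":0},{"travel":[0,17,0],"roll":0},{"travel":[0,27,0],"roll":0},{"travel":[0,37,0],"roll":0},{"travel":[0,47,0],"roll":0},{"travel":[0,57,0],"roll":0},{"travel":[0,67,0],"roll":0},{"travel":[0,76,0],"roll":0}]'
python3 - <<'E'
from h import *
p=optics.camera_params("wrist");np.save('w9.npy',p['world_from_camera'])
im=optics.read_camera("wrist"); cv2.imwrite(f"pics/wrist9.png",im[:,:,::-1])
print(onz(p,281,221,49),env.state()['eef_pos'])
E
```

```text
t: 13.45
eef_pos: [509.5, 100.5, 11.6]
tcp_rot: [1.603, 1.571, -0.452]
ft_force: [-0.1, -0.6, 0.6]
opening: 0.554
[526.7068155  132.98482329  49.        ] [509.47013617 101.31624092  11.57952033]
```

View pics/wrist9.png

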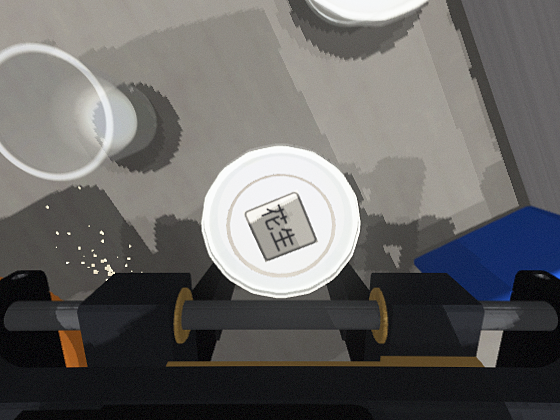

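```bash
python3 -m handwheel '[{"travel":[-5,1.5,0],"roll":-8},{"travel":[-9,5,0],"roll":-16},{"travel":[-12.5,9,0],"roll":-24},{"travel":[-15.5,13,0],"roll":-32},{"travel":[-18,18,0],"roll":-40},{"travel":[-19.5,23,0],"roll":-48},{"travel":[-20.5,28,0],"roll":-55},{"travel":[-20.5,33,0],"roll":-61.5}]'
python3 - <<'E'
from h import *
p=optics.camera_params("wrist");np.save('w10.npy',p['world_from_camera'])
im=optics.read_camera("wrist"); cv2.imwrite(f"pics/wrist10.png",im[:,:,::-1])
print(onz(p,281,215,49),env.state()['eef_pos'],p['world_from_camera'][:3,1])
E
```

```text
t: 14.3
eef_pos: [488.9, 132.8, 11.6]
tcp_rot: [0.476, 1.571, -2.658]
ft_force: [-0.2, 0.3, -0.3]
opening: 0.552
[528.33439387 132.89996567  49.        ] [488.97349093 133.32093366  11.58929358] [ 0.96062071  0.00674918 -0.27778103]
```

View pics/wrist10.png

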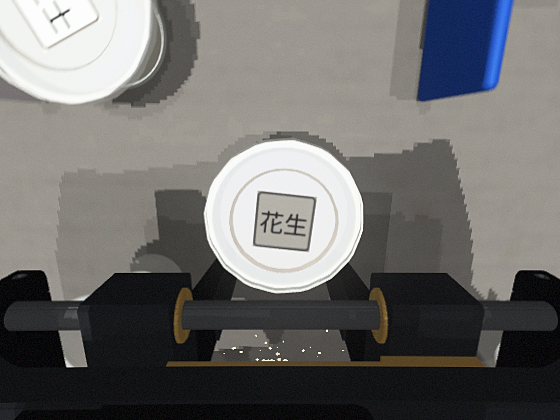

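```bash
python3 - <<'E'
from h import *
np.set_printoptions(precision=1,suppress=True)
p=optics.camera_params("wrist");p['world_from_camera']=np.load('w10.npy')
for c in [(152,40),(75,104),(205,213),(362,213),(283,140),(283,293)]: print(c,onz(p,*c,49))
print(onz(p,418,99,62),onz(p,427,0,62))
E
```

```text
(152, 40) [596.6 182.   49. ]
(75, 104) [573.5 214.8  49. ]
(205, 213) [529.  166.2  49. ]
(362, 213) [529.5  97.4  49. ]
(283, 140) [560.4 132.3  49. ]
(283, 293) [489.9 131.7  49. ]
[575.5  84.4  62. ] [606.   85.5  62. ]
```

```bash
python3 -m handwheel '[{"travel":[6,1,0],"roll":0},{"travel":[13,2,0],"roll":0},{"travel":[21,3,0],"roll":0},{"travel":[29,4,0],"roll":0},{"travel":[37,5,0],"roll":0},{"travel":[45,6,0],"roll":0},{"travel":[53,7,0],"roll":0},{"travel":[60,7,0],"roll":0}]'
python3 -m handwheel '[{"travel":[6,0,0],"roll":0},{"travel":[11,0,0],"roll":0},{"travel":[15,0,0],"roll":0},{"travel":[18,0,0],"roll":0},{"travel":[21,0,0],"roll":0},{"travel":[23,0,0],"roll":0},{"travel":[24,0,0],"roll":0},{"travel":[24,0,0],"roll":0}]'
python3 - <<'E'
from h import *
np.set_printoptions(precision=1,suppress=True)
p=optics.camera_params("wrist");np.save('w11.npy',p['world_from_camera'])
im=optics.read_camera("wrist"); cv2.imwrite(f"pics/wrist11.png",im[:,:,::-1])
im=optics.read_camera("scene"); cv2.imwrite(f"pics/scene11.png",cv2.resize(im[140:340,180:420,::-1],None,fx=3,fy=3,interpolation=cv2.INTER_CUBIC))
s=env.state();print(s['eef_pos'],s['ft_force'])
E
```

```text
t: 15.15
eef_pos: [549.8, 139.6, 11.6]
tcp_rot: [2.581, 1.571, -0.548]
ft_force: [0.0, 1.1, -0.1]
opening: 0.548
t: 15.95
eef_pos: [573.1, 139.6, 11.6]
tcp_rot: [1.541, 1.571, -1.588]
ft_force: [0.7, -0.6, -1.3]
opening: 0.546
[573.  139.6  11.6] [-0.2  0.2 -0.4]
```

View pics/wrist11.png

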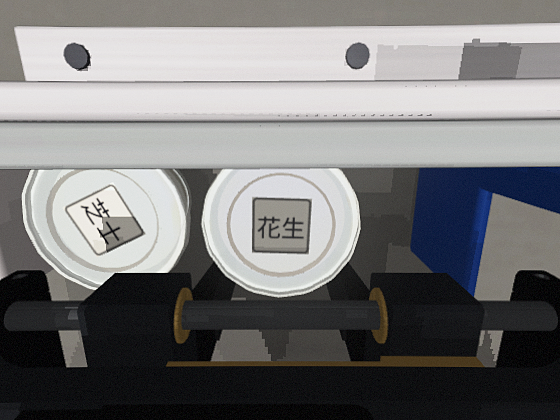

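View pics/scene11.png

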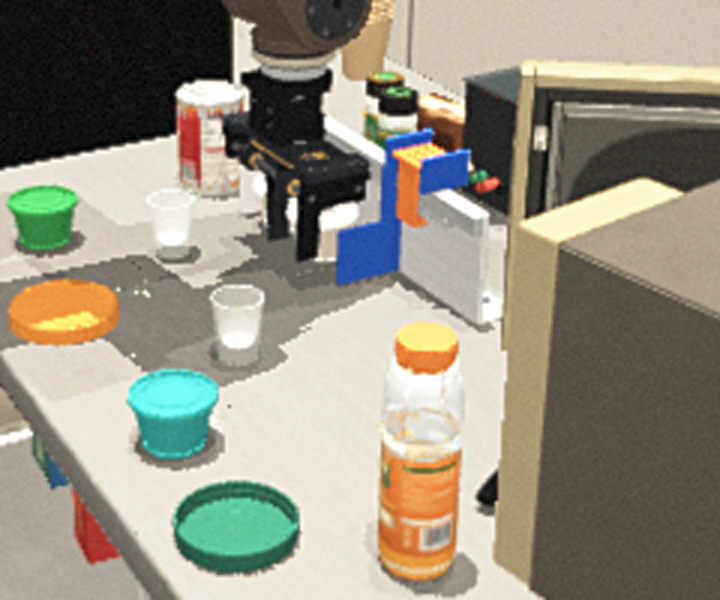

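```bash
python3 -m handwheel '[{"travel":[1,0,0],"roll":0},{"travel":[2,0,0],"roll":0},{"travel":[3,0,0],"roll":0},{"travel":[3,0,0],"roll":0},{"travel":[3,0,0],"roll":0}]'
python3 -m handwheel '[{"travel":[1,0,0],"roll":0},{"travel":[1,0,0],"roll":0},{"travel":[2,0,0],"roll":0},{"travel":[2,0,0],"roll":0}]'
```

```text
t: 16.55
eef_pos: [576.1, 139.5, 11.6]
tcp_rot: [2.327, 1.571, -0.801]
ft_force: [0.5, 0.4, 0.6]
opening: 0.547
t: 16.95
eef_pos: [578.2, 139.5, 11.6]
tcp_rot: [2.33, 1.571, -0.798]
ft_force: [-0.8, 0.1, 0.3]
opening: 0.551
```

```bash
python3 -m handwheel '[{"travel":[1,0,0],"roll":0},{"travel":[1,0,0],"roll":0},{"travel":[1,0,0],"roll":0}]'
python3 - <<'E'
from h import *
np.set_printoptions(precision=1,suppress=True)
p=optics.camera_params("wrist");np.save('w12.npy',p['world_from_camera'])
im=optics.read_camera("wrist"); cv2.imwrite(f"pics/wrist12.png",im[:,:,::-1])
s=env.state();print(s['eef_pos'],s['ft_force'])
E
```

```text
t: 17.25
eef_pos: [579.1, 139.5, 11.6]
tcp_rot: [2.49, 1.571, -0.639]
ft_force: [0.0, 1.2, -0.3]
opening: 0.551
[579.1 139.6  11.6] [ 0.6 -0.   0.4]
```

View pics/wrist12.png

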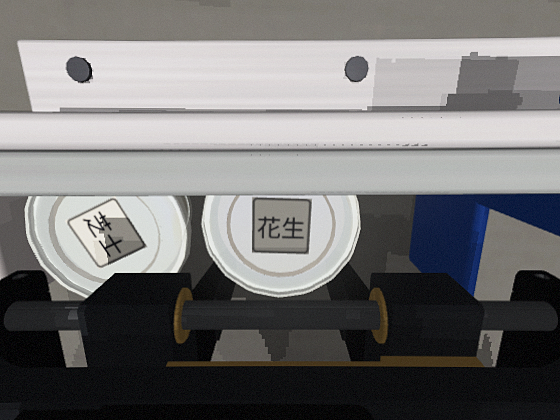

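```bash
python3 -m handwheel '[{"travel":[1,0,0],"roll":0},{"travel":[1,0,0],"roll":0},{"travel":[1,0,0],"roll":0}]';  python3 -m handwheel '[{"travel":[1,0,0],"roll":0},{"travel":[1,0,0],"roll":0},{"travel":[1,0,0],"roll":0}]'
```

```text
t: 17.6
eef_pos: [580.0, 139.6, 11.6]
tcp_rot: [1.346, 1.571, -1.783]
ft_force: [-0.6, 0.2, 0.2]
opening: 0.546
t: 17.9
eef_pos: [581.1, 139.5, 11.6]
tcp_rot: [1.966, 1.571, -1.163]
ft_force: [0.3, -0.5, 0.0]
opening: 0.552
```

```bash
python3 - <<'E'
from h import *
np.set_printoptions(precision=1,suppress=True)
p=optics.camera_params("wrist");np.save('w13.npy',p['world_from_camera'])
im=optics.read_camera("wrist"); cv2.imwrite(f"pics/wrist13.png",cv2.resize(im[90:320,0:420,::-1],None,fx=1.9,fy=1.9,interpolation=cv2.INTER_CUBIC))
im=optics.read_camera("side"); cv2.imwrite(f"pics/side13.png",cv2.resize(im[130:240,220:360,::-1],None,fx=5,fy=5,interpolation=cv2.INTER_CUBIC))
for c in [(281,296),(203,222),(360,222),(281,222)]: print(c,onz(p,*c,49))
E
```

```text
(281, 296) [580.5 139.3  49. ]
(203, 222) [616.9 174.3  49. ]
(360, 222) [617.7 104.9  49. ]
(281, 222) [617.3 139.8  49. ]
```

View pics/wrist13.png

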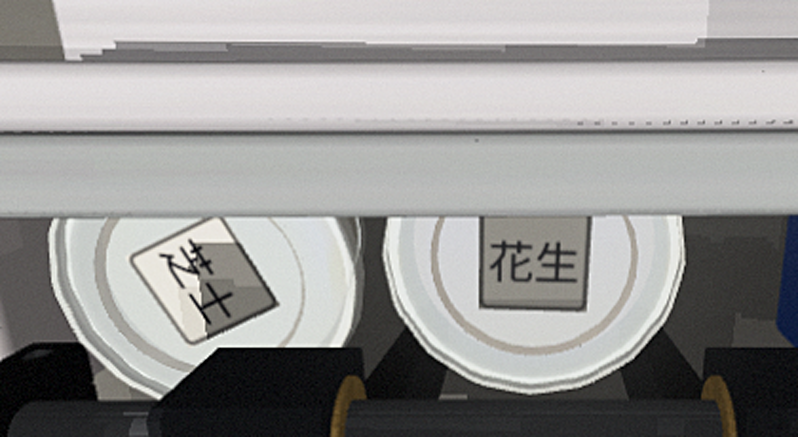

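View pics/side13.png

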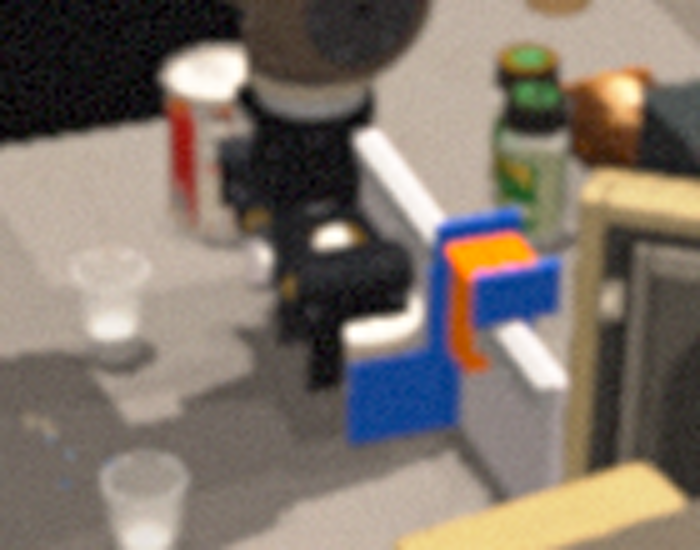

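```bash
for i in 1 2; do python3 -m handwheel '[{"travel":[0.5,0,0],"roll":0},{"travel":[1,0,0],"roll":0},{"travel":[1,0,0],"roll":0}]';done
```

```text
t: 18.3
eef_pos: [581.9, 139.5, 11.5]
tcp_rot: [0.267, 1.57, -2.862]
ft_force: [-1.2, 0.3, 1.0]
opening: 0.548
t: 18.6
eef_pos: [582.5, 139.5, 11.4]
tcp_rot: [0.159, 1.57, -2.97]
ft_force: [-4.5, -0.8, 0.1]
opening: 0.546
```

```bash
python3 -m handwheel '[{"travel":[-8,0,0],"roll":0},{"travel":[-24,0,0],"roll":0},{"travel":[-46,0,5],"roll":0},{"travel":[-48,15,24],"roll":0},{"travel":[-48,35,24],"roll":0},{"travel":[-48,55,24],"roll":0},{"travel":[-48,72,24],"roll":0},{"travel":[-48,72,24],"roll":0}]' 0.37
python3 - <<'E'
from h import *
np.set_printoptions(precision=1,suppress=True)
p=optics.camera_params("wrist");np.save('w14.npy',p['world_from_camera'])
im=optics.read_camera("wrist"); cv2.imwrite(f"pics/wrist14.png",im[:,:,::-1])
s=env.state();print(s['eef_pos'],s['ft_force'])
im=optics.read_camera("scene"); cv2.imwrite(f"pics/scene14.png",cv2.resize(im[140:340,180:420,::-1],None,fx=3,fy=3,interpolation=cv2.INTER_CUBIC))
E
```

```text
t: 19.4
eef_pos: [535.0, 213.3, 35.6]
tcp_rot: [-2.903, 1.57, 0.253]
ft_force: [-0.2, 0.1, 0.2]
opening: 0.315
[534.9 212.3  35.5] [-0.1 -0.3 -0.7]
```

View pics/wrist14.png

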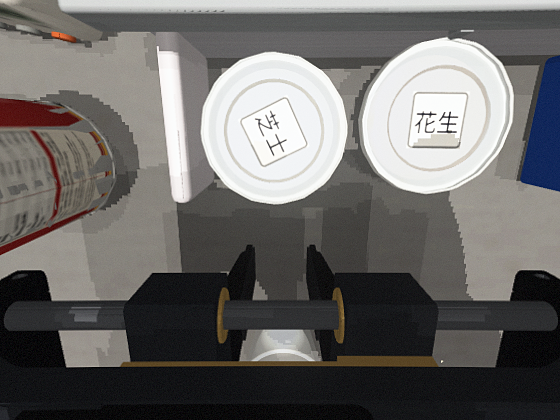

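View pics/scene14.png

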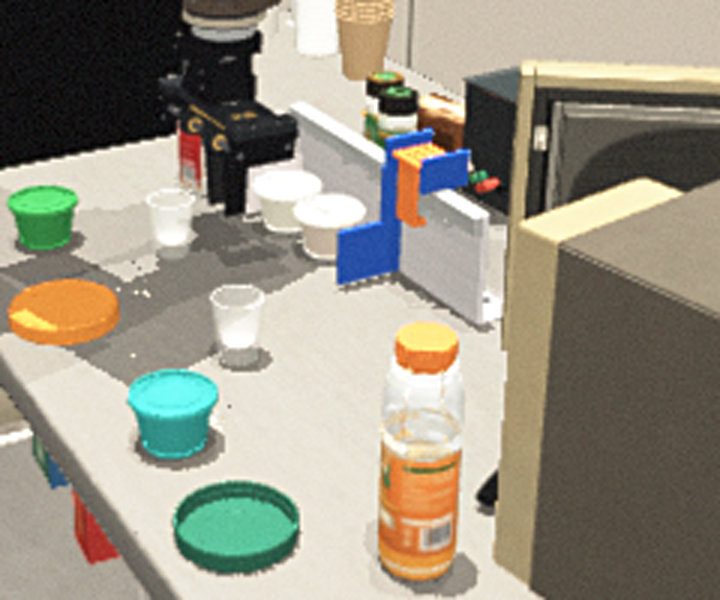

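```bash
python3 -m handwheel '[{"travel":[6,2,0],"roll":0},{"travel":[14,2,0],"roll":0},{"travel":[22,2,0],"roll":0},{"travel":[28,2,0],"roll":0},{"travel":[32,2,0],"roll":0},{"travel":[34,2,0],"roll":0},{"travel":[36,2,0],"roll":0},{"travel":[36,2,0],"roll":0}]'
python3 -m handwheel '[{"travel":[0.5,0,0],"roll":0},{"travel":[1,0,0],"roll":0},{"travel":[1.5,0,0],"roll":0},{"travel":[2,0,0],"roll":0}]'
python3 - <<'E'
from h import *
p=optics.camera_params("wrist");np.save('w15.npy',p['world_from_camera'])
im=optics.read_camera("wrist"); cv2.imwrite(f"pics/wrist15.png",im[:,:,::-1])
E
```

```text
t: 20.3
eef_pos: [570.6, 213.5, 35.4]
tcp_rot: [0.247, 1.57, -2.882]
ft_force: [-2.2, 0.6, 0.3]
opening: 0.314
t: 20.7
eef_pos: [571.5, 213.6, 35.3]
tcp_rot: [0.18, 1.567, -2.948]
ft_force: [-10.3, 1.5, 4.1]
opening: 0.316
```

View pics/wrist15.png

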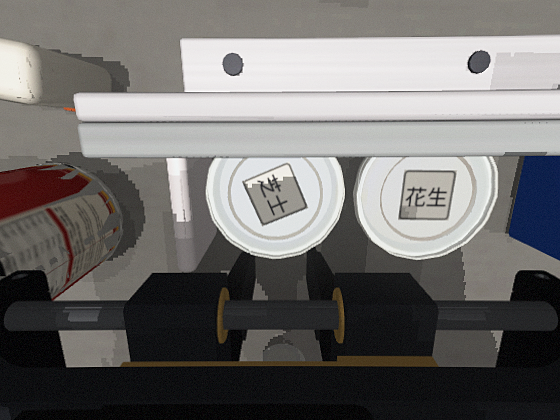

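```bash
python3 -m handwheel '[{"travel":[-8,0,0],"roll":0},{"travel":[-30,0,10],"roll":0},{"travel":[-45,-5,50],"roll":0},{"travel":[-45,-20,95],"roll":0},{"travel":[-40,-50,140],"roll":0},{"travel":[-20,-80,160],"roll":0},{"travel":[10,-110,160],"roll":0},{"travel":[40,-140,160],"roll":0}]' 1
python3 -m handwheel '[{"travel":[25,-25,0],"roll":0},{"travel":[44.5,-42.5,-5],"roll":0},{"travel":[44.5,-42.5,-20],"roll":0},{"travel":[44.5,-42.5,-25],"roll":0},{"travel":[44.5,-42.5,-25],"roll":0}]' 1
python3 - <<'E'
from h import *
np.set_printoptions(precision=1,suppress=True)
p=optics.camera_params("wrist");np.save('w16.npy',p['world_from_camera'])
im=optics.read_camera("wrist"); cv2.imwrite(f"pics/wrist16.png",im[:,:,::-1])
s=env.state();print(s['eef_pos'],s['ft_force'])
im=optics.read_camera("scene"); cv2.imwrite(f"pics/scene16.png",cv2.resize(im[140:340,180:420,::-1],None,fx=3,fy=3,interpolation=cv2.INTER_CUBIC))
E
```

```text
t: 21.55
eef_pos: [614.3, 72.2, 197.3]
tcp_rot: [3.074, 1.567, -0.055]
ft_force: [-0.9, 0.4, -0.3]
opening: 0.002
t: 22.05
eef_pos: [657.1, 31.2, 170.0]
tcp_rot: [0.069, 1.57, -3.059]
ft_force: [-0.1, 0.8, 0.3]
opening: 0.007
[657.3  31.4 170.7] [ 0.  -0.1  0.1]
```

View pics/wrist16.png

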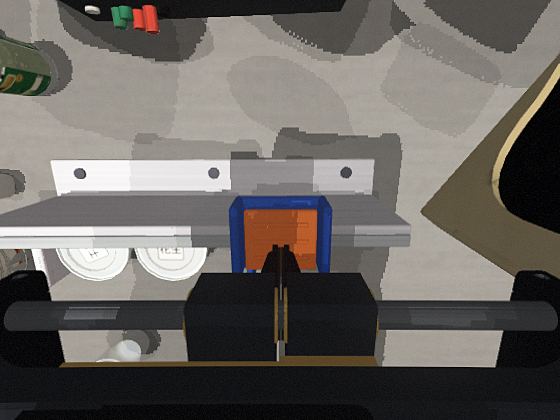

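View pics/scene16.png

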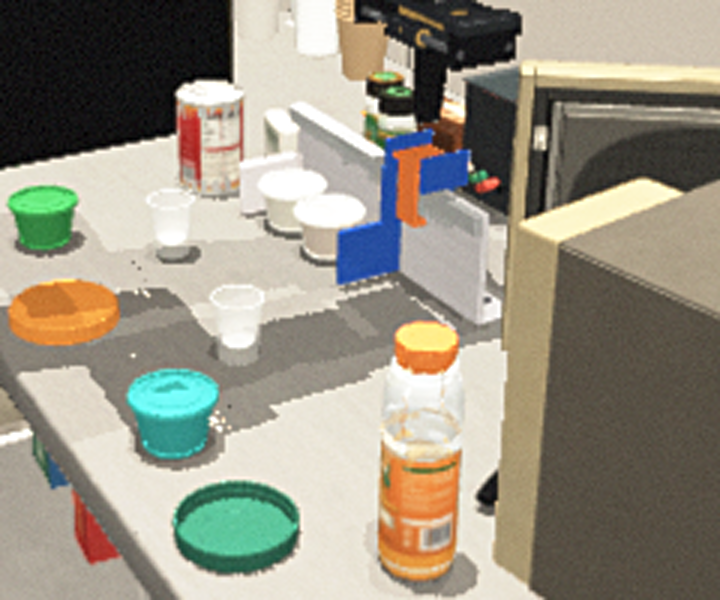

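```bash
python3 -m handwheel '[{"travel":[0,0,-10],"roll":0},{"travel":[0,0,-25],"roll":0},{"travel":[0,0,-32],"roll":0},{"travel":[0,0,-37],"roll":0},{"travel":[0,0,-41],"roll":0},{"travel":[0,0,-45],"roll":0},{"travel":[0,0,-47],"roll":0},{"travel":[0,0,-47],"roll":0}]'
python3 -m handwheel '[{"travel":[0,3,0],"roll":0},{"travel":[0,8,0],"roll":0},{"travel":[-0.2,14,0],"roll":0},{"travel":[-0.3,20,0],"roll":0},{"travel":[-0.4,26,0],"roll":0},{"travel":[-0.5,32,0],"roll":0},{"travel":[-0.5,36,0],"roll":0},{"travel":[-0.5,36,0],"roll":0}]'
python3 - <<'E'
from h import *
np.set_printoptions(precision=1,suppress=True)
p=optics.camera_params("wrist");np.save('w17.npy',p['world_from_camera'])
im=optics.read_camera("wrist"); cv2.imwrite(f"pics/wrist17.png",im[:,:,::-1])
im=optics.read_camera("scene"); cv2.imwrite(f"pics/scene17.png",cv2.resize(im[140:340,180:420,::-1],None,fx=3,fy=3,interpolation=cv2.INTER_CUBIC))
E
```

```text
t: 22.95
eef_pos: [657.3, 31.2, 123.9]
tcp_rot: [-0.018, 1.571, 3.136]
ft_force: [-5.0, 2.2, 5.3]
opening: 0.005
t: 23.75
eef_pos: [656.8, 67.5, 124.1]
tcp_rot: [0.369, 1.571, -2.76]
ft_force: [-4.7, 0.8, 5.5]
opening: 0.005
```

View pics/wrist17.png

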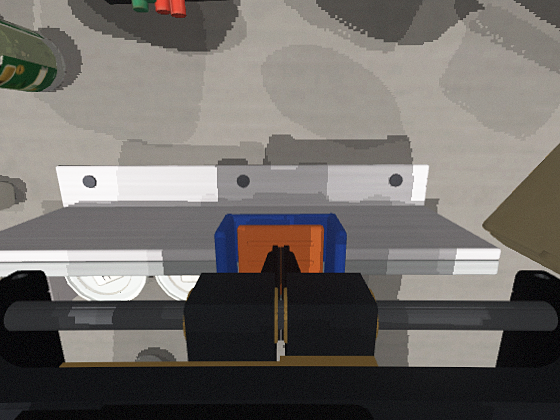

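View pics/scene17.png

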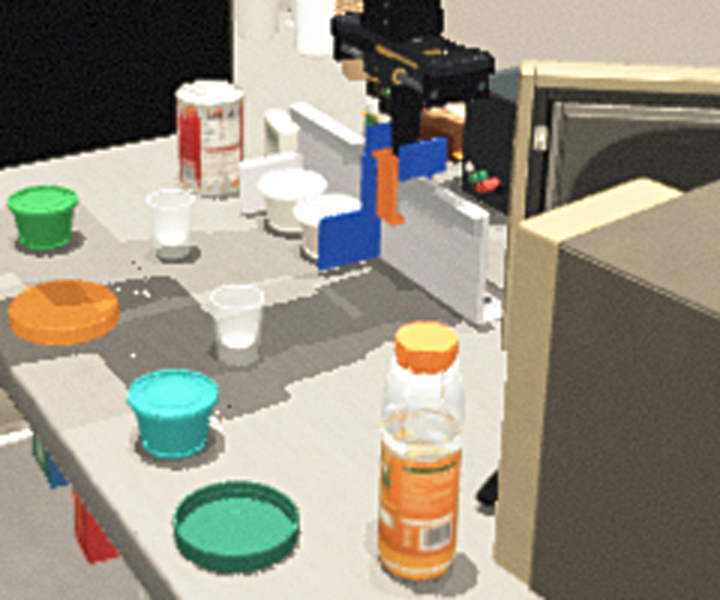

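```bash
python3 -m handwheel '[{"travel":[0,2,0],"roll":0},{"travel":[0,4,0],"roll":0},{"travel":[0,6,0],"roll":0},{"travel":[-0.1,8,0],"roll":0},{"travel":[-0.1,10,0],"roll":0},{"travel":[-0.1,11,0],"roll":0},{"travel":[-0.1,11,0],"roll":0}]'
python3 - <<'E'
from h import *
np.set_printoptions(precision=1,suppress=True)
p=optics.camera_params("wrist");np.save('w18.npy',p['world_from_camera'])
im=optics.read_camera("wrist"); cv2.imwrite(f"pics/wrist18.png",im[:,:,::-1])
im=optics.read_camera("scene"); cv2.imwrite(f"pics/scene18.png",cv2.resize(im[190:250,250:330,::-1],None,fx=8,fy=8,interpolation=cv2.INTER_CUBIC))
print(proj(p,env.state()['eef_pos']))
E
```

```text
t: 24.55
eef_pos: [656.7, 78.0, 124.2]
tcp_rot: [1.175, 1.57, -1.954]
ft_force: [-5.0, -1.0, 7.0]
opening: 0.003
[280.5 261.8]
```

View pics/wrist18.png

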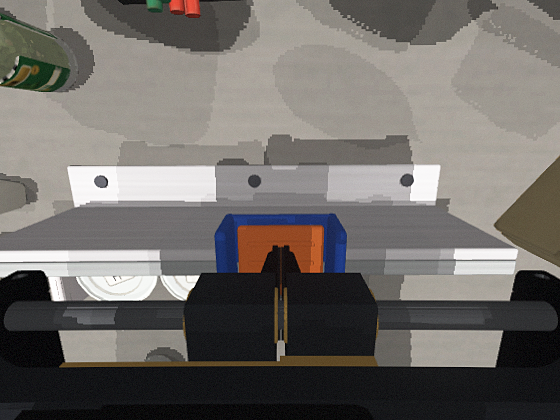

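View pics/scene18.png

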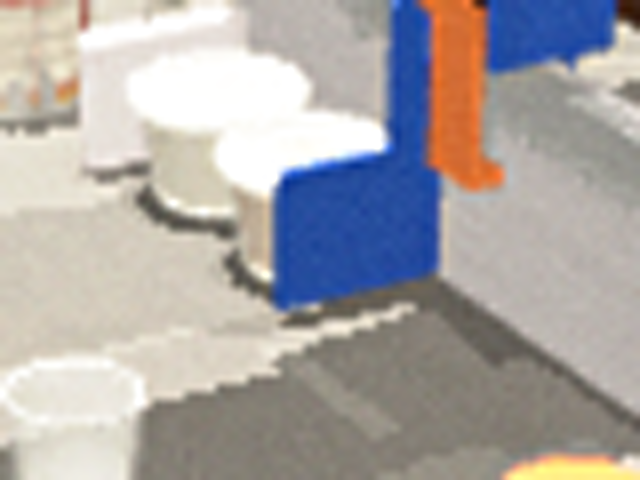

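```bash
python3 -m handwheel '[{"travel":[0,0.7,0],"roll":0},{"travel":[0,0.7,0],"roll":0},{"travel":[0,0.7,0],"roll":0}]';python3 -m handwheel '[{"travel":[0,0.7,0],"roll":0},{"travel":[0,0.7,0],"roll":0},{"travel":[0,0.7,0],"roll":0}]'
python3 - <<'E'
from h import *
np.set_printoptions(precision=1,suppress=True)
p=optics.camera_params("wrist")
im=optics.read_camera("wrist"); cv2.imwrite(f"pics/wrist19.png",cv2.resize(im[200:320,0:400,::-1],None,fx=2,fy=2,interpolation=cv2.INTER_CUBIC))
print(env.state()['ft_force'])
E
```

```text
t: 24.95
eef_pos: [656.7, 78.5, 124.1]
tcp_rot: [1.097, 1.57, -2.032]
ft_force: [-4.7, -1.5, 5.8]
opening: 0.003
t: 25.25
eef_pos: [656.7, 79.2, 124.1]
tcp_rot: [1.152, 1.57, -1.977]
ft_force: [-4.5, -1.5, 6.0]
opening: 0.005
[-5.8 -1.6  6.1]
```

View pics/wrist19.png

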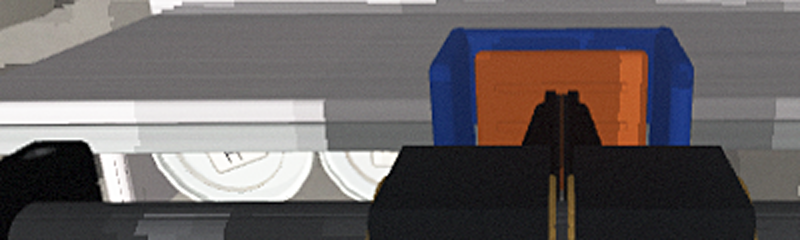

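```bash
python3 -m handwheel '[{"travel":[0,0.8,0],"roll":0},{"travel":[0,0.8,0],"roll":0},{"travel":[0,0.8,0],"roll":0}]';python3 -m handwheel '[{"travel":[0,0.8,0],"roll":0},{"travel":[0,0.8,0],"roll":0},{"travel":[0,0.8,0],"roll":0}]'
```

```text
t: 25.6
eef_pos: [656.7, 80.0, 124.1]
tcp_rot: [1.133, 1.57, -1.996]
ft_force: [-6.0, -1.1, 6.0]
opening: 0.002
t: 25.9
eef_pos: [656.7, 80.8, 124.2]
tcp_rot: [1.22, 1.57, -1.909]
ft_force: [-4.9, -1.2, 6.5]
opening: 0.002
```

```bash
python3 - <<'E'
from h import *
np.set_printoptions(precision=2,suppress=True)
im=optics.read_camera("wrist"); cv2.imwrite(f"pics/wrist20.png",cv2.resize(im[200:300,20:370,::-1],None,fx=2.28,fy=2.28,interpolation=cv2.INTER_CUBIC))
im=optics.read_camera("side"); cv2.imwrite(f"pics/side20.png",cv2.resize(im[150:220,250:340,::-1],None,fx=8,fy=8,interpolation=cv2.INTER_CUBIC))
E
```

```text
(no output)
```

View pics/wrist20.png

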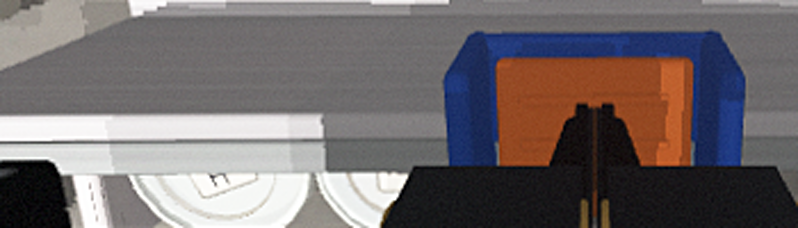

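View pics/side20.png

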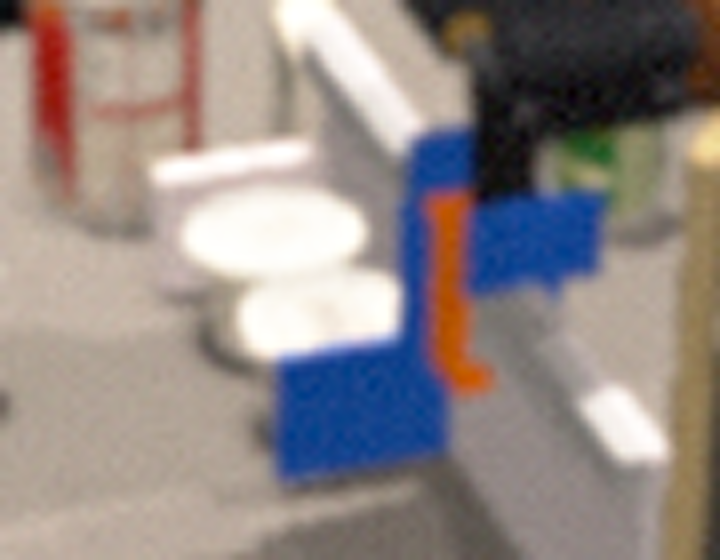

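```bash
python3 -m handwheel '[{"travel":[0,0.8,0],"roll":0},{"travel":[0,0.8,0],"roll":0},{"travel":[0,0.8,0],"roll":0}]';python3 -m handwheel '[{"travel":[0,0.8,0],"roll":0},{"travel":[0,0.8,0],"roll":0},{"travel":[0,0.8,0],"roll":0}]'
```

```text
t: 26.3
eef_pos: [656.7, 81.6, 124.2]
tcp_rot: [1.289, 1.57, -1.84]
ft_force: [-4.8, -2.4, 6.4]
opening: 0.006
t: 26.6
eef_pos: [656.7, 82.3, 124.2]
tcp_rot: [1.406, 1.57, -1.722]
ft_force: [-5.2, -2.5, 5.5]
opening: 0.008
```

```bash
python3 -m handwheel '[{"travel":[0,0.8,0],"roll":0},{"travel":[0,0.8,0],"roll":0}]'; python3 - <<'E'
from h import *
im=optics.read_camera("wrist"); cv2.imwrite(f"pics/wrist21.png",cv2.resize(im[200:300,20:370,::-1],None,fx=2.28,fy=2.28,interpolation=cv2.INTER_CUBIC))
E
```

```text
t: 26.8
eef_pos: [656.8, 83.1, 124.2]
tcp_rot: [1.55, 1.57, -1.578]
ft_force: [-4.6, -2.2, 5.4]
opening: 0.003
```

View pics/wrist21.png

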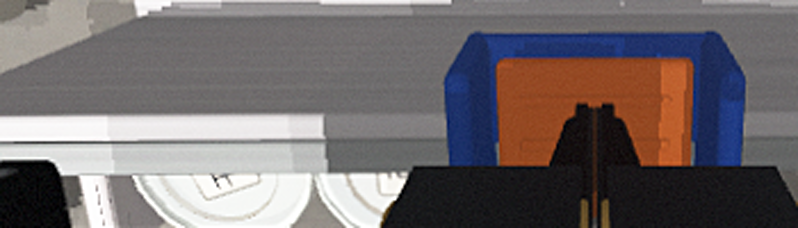

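```bash
python3 - <<'E'
from h import *
im=optics.read_camera("side"); cv2.imwrite(f"pics/side22.png",cv2.resize(im[150:220,250:340,::-1],None,fx=8,fy=8,interpolation=cv2.INTER_CUBIC))
im=optics.read_camera("scene"); cv2.imwrite(f"pics/scene22.png",cv2.resize(im[180:250,250:340,::-1],None,fx=8,fy=8,interpolation=cv2.INTER_CUBIC))
E
```

```text
(no output)
```

View pics/side22.png

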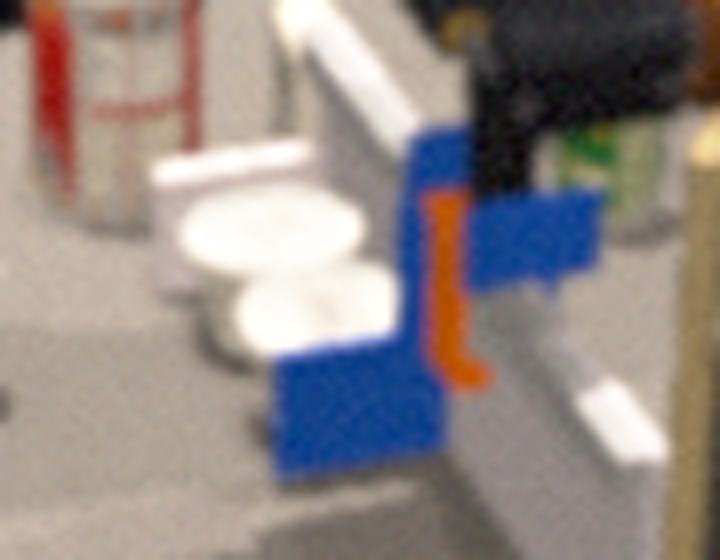

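View pics/scene22.png

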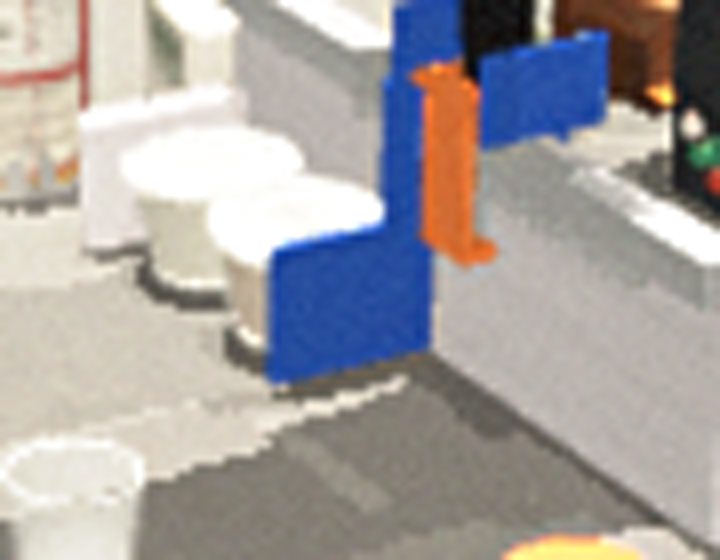

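```bash
python3 - <<'E'
from h import *
np.set_printoptions(precision=1,suppress=True)
S=optics.camera_params("scene");D=optics.camera_params("side")
s=lambda x,y:(250+x/8,180+y/8); d=lambda x,y:(250+x/8,150+y/8)
print("blade top front(-y side)",onz(S,*s(270,245),62),onz(D,*d(272,355),62))
print("blade bot front",onz(S,*s(270,382),4),onz(D,*d(275,480),4))
print("blade bot back",onz(S,*s(432,348),4),onz(D,*d(443,447),4))
print("es top front -y?",onz(S,*s(82,128),60),onz(D,*d(152,182),60))
print("es bot front",onz(S,*s(85,252),0))
print("cupin rim L/R",onz(S,*s(122,165),49),onz(S,*s(303,160),49),onz(D,*d(178,228),49),onz(D,*d(368,228),49))
E
```

```text
blade top front(-y side) [577.5 109.6  62. ] [578.7 107.6  62. ]
blade bot front [579.7 112.1   4. ] [580.8 108.9   4. ]
blade bot back [649.4 109.2   4. ] [650.4 111.5   4. ]
es top front -y? [569.1 247.9  60. ] [573.9 250.3  60. ]
es bot front [575.8 259.6   0. ]
cupin rim L/R [577.8 230.2  49. ] [644.  201.5  49. ] [578.7 230.   49. ] [651.6 207.3  49. ]
```

```bash
python3 - <<'E'
from h import *
np.set_printoptions(precision=1,suppress=True)
p=optics.camera_params("wrist");p['world_from_camera']=np.load('w14.npy')
I=cv2.imread('pics/wrist14.png')[20:220,140:390]; cv2.imwrite('pics/w14c.png',cv2.resize(I,None,fx=3,fy=3,interpolation=cv2.INTER_CUBIC))
p2=optics.camera_params("wrist");print(onz(p2,281,228,136))
E
```

```text
[681.6  83.2 136. ]
```

View pics/w14c.png

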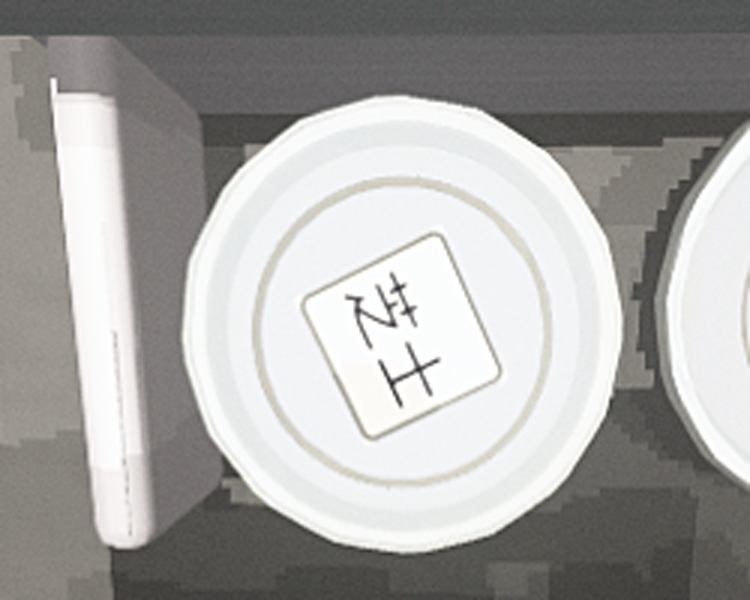

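```bash
python3 - <<'E'
from h import *
np.set_printoptions(precision=1,suppress=True)
p=optics.camera_params("wrist");p['world_from_camera']=np.load('w14.npy')
a=lambda x,y:(140+x/3,20+y/3)
for n,c,z in [("es in front top",(153,530),60),("es in back top",(120,100),60),("es foot front",(222,480),0),("es foot back",(200,110),0),("cup L",(183,325),49),("cup R",(622,325),49),("new L",(662,300),49),("cup front",(403,552),49),("cup back",(403,97),49)]: print(n,onz(p,*a(*c),z))
print(onz(p,363,120,49),onz(p,513,115,49))
E
```

```text
es in front top [579.1 256.3  60. ]
es in back top [640.5 256.8  60. ]
es foot front [576.7 257.7   0. ]
es foot back [650.3 258.6   0. ]
cup L [610.2 252.5  49. ]
cup R [611.2 182.2  49. ]
new L [615.1 176.2  49. ]
cup front [573.3 217.   49. ]
cup back [643.6 217.6  49. ]
[615.1 175.1  49. ] [618.  104.9  49. ]
```

```bash
python3 - <<'E'
from h import *
np.set_printoptions(precision=1,suppress=True)
s=env.state()
p=optics.camera_params("wrist");im=optics.read_camera("wrist");np.save('w23.npy',p['world_from_camera'])
cv2.imwrite(f"pics/wrist23.png",im[:,:,::-1])
cv2.imwrite(f"pics/wrist23c.png",cv2.resize(im[255:305,40:190,::-1],None,fx=5.3,fy=5.3,interpolation=cv2.INTER_CUBIC))
print(s['eef_pos'],s['ft_force'],s['moment'],p['world_from_camera'][:3,3])
E
```

```text
[656.8  83.1 124.2] [-4.6 -2.6  6.7] [-0.3  1.   0. ] [734.8  84.1 295.2]
```

View pics/wrist23c.png

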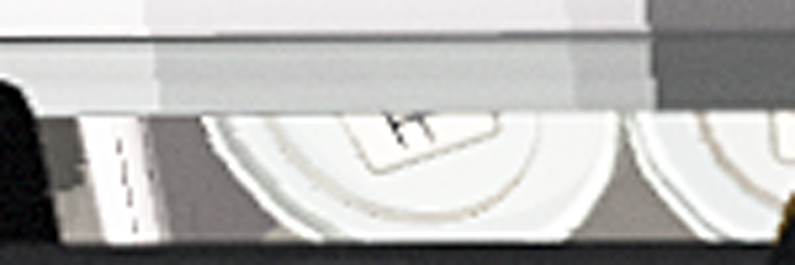

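View pics/wrist23.png

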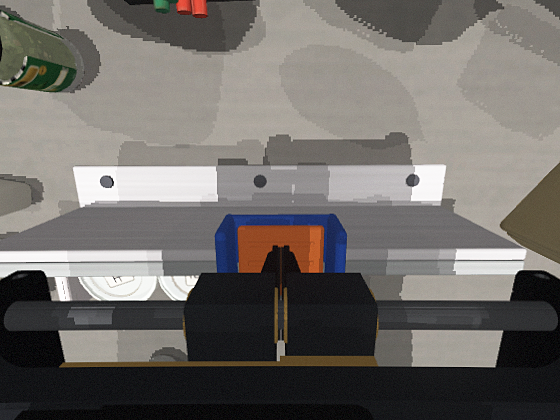

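```bash
python3 - <<'E'
from h import *
from scipy.optimize import least_squares
np.set_printoptions(precision=1,suppress=True)
p=optics.camera_params("wrist");p['world_from_camera']=np.load('w23.npy')
a=lambda x,y:(40+x/5.3,255+y/5.3)
P=np.array([onz(p,*a(*c),49)[:2] for c in [(203,118),(222,160),(258,200),(320,240),(617,118),(605,165),(572,238)]])
N=np.array([onz(p,*a(*c),49)[:2] for c in [(627,120),(650,175),(702,232)]])
for Q in (P,N):
    print(Q.tolist()); r=least_squares(lambda v:np.hypot(Q[:,0]-v[0],Q[:,1]-v[1])-36.3,[618,215 if Q is P else 140]); print(r.x,r.fun)
print(onz(p,*a(150,118),60),onz(p,*a(168,240),60))
E
```

```text
[[606.3735793494607, 254.82486362374357], [598.8828654277326, 252.9891058751797], [591.6603572429772, 248.32551187004066], [584.3554272998983, 239.35666212644168], [606.9173206159592, 188.72914063863732], [598.4541526788555, 191.46474704049456], [585.0129263183612, 198.15298325728048]]
[616.  221.5] [-1.6 -0.5 -0.1  0.1 -2.3 -1.5  2.5]
[[606.5753894320219, 187.15545825898968], [596.7021295747428, 184.3337545290134], [586.3010026804845, 176.7191829412683]]
[612.2 151.4] [-0.1  0.1 -0.1]
[612.1 255.2  60. ] [590.9 256.   60. ]
```

```bash
python3 -m handwheel '[{"travel":[0,0,2],"roll":0},{"travel":[0,0,5],"roll":0},{"travel":[0,0,8],"roll":0},{"travel":[0,0,11],"roll":0},{"travel":[0,0,11],"roll":0}]'
python3 - <<'E'
from h import *
p=optics.camera_params("wrist");np.save('w24.npy',p['world_from_camera'])
im=optics.read_camera("wrist"); cv2.imwrite(f"pics/wrist24.png",im[:,:,::-1])
im=optics.read_camera("scene"); cv2.imwrite(f"pics/scene24.png",cv2.resize(im[160:230,260:350,::-1],None,fx=8,fy=8,interpolation=cv2.INTER_CUBIC))
E
```

```text
t: 27.5
eef_pos: [657.3, 83.5, 135.0]
tcp_rot: [-3.121, 1.57, 0.033]
ft_force: [-0.6, -0.6, 0.1]
opening: 0.006
```

View pics/wrist24.png

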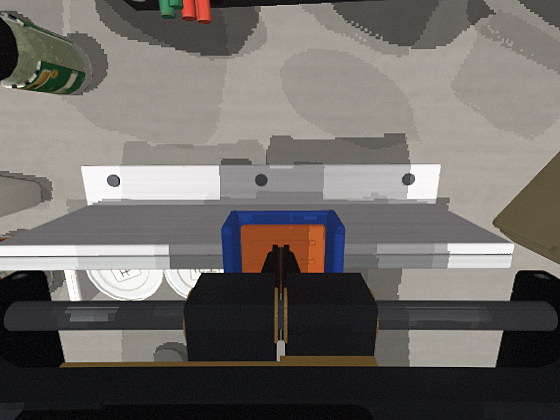

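View pics/scene24.png

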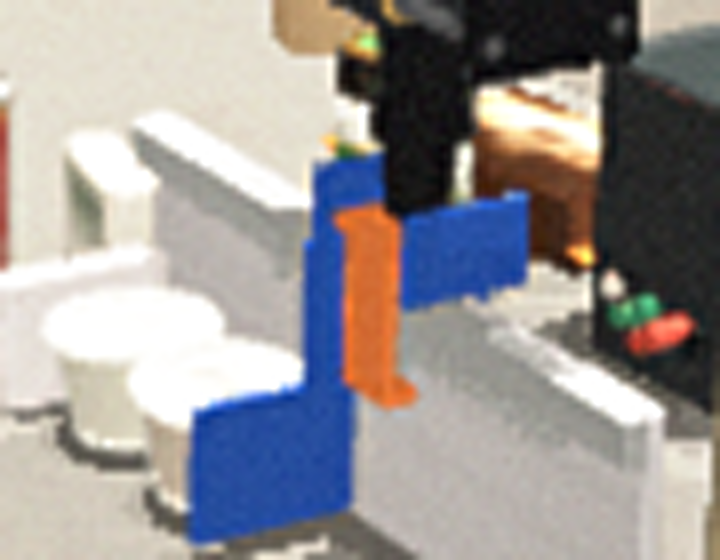

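```bash
python3 -m handwheel '[{"travel":[0,-3,0],"roll":0},{"travel":[0,-6,0],"roll":0},{"travel":[0,-9,0],"roll":0},{"travel":[0,-11,0],"roll":0},{"travel":[0,-12,0],"roll":0}]'
python3 - <<'E'
from h import *
p=optics.camera_params("wrist");np.save('w25.npy',p['world_from_camera'])
im=optics.read_camera("wrist"); cv2.imwrite(f"pics/wrist25.png",cv2.resize(im[190:290,180:380,::-1],None,fx=4,fy=4,interpolation=cv2.INTER_CUBIC))
E
```

```text
t: 28.1
eef_pos: [657.0, 71.1, 134.6]
tcp_rot: [1.326, 1.571, -1.803]
ft_force: [-0.6, -0.4, -0.4]
opening: 0.006
```

View pics/wrist25.png

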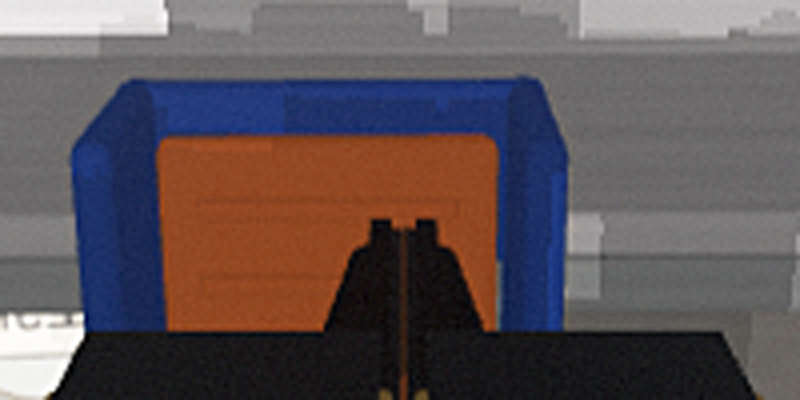

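```bash
python3 -m handwheel '[{"travel":[0,-2,0],"roll":0},{"travel":[0,-4,0],"roll":0},{"travel":[0,-5.5,0],"roll":0},{"travel":[0,-6,0],"roll":0},{"travel":[0,-6,0],"roll":0}]'
python3 -m handwheel '[{"travel":[0,-0.5,0],"roll":0},{"travel":[0,-1,0],"roll":0},{"travel":[0,-1,0],"roll":0}]'
python3 -m handwheel '[{"travel":[0,-0.5,0],"roll":0},{"travel":[0,-1,0],"roll":0},{"travel":[0,-1,0],"roll":0}]'
```

```text
t: 28.65
eef_pos: [657.0, 65.4, 134.6]
tcp_rot: [1.754, 1.571, -1.375]
ft_force: [-0.1, 0.9, 0.4]
opening: 0.008
t: 28.95
eef_pos: [657.0, 64.4, 134.6]
tcp_rot: [1.875, 1.571, -1.254]
ft_force: [-0.3, -0.2, -0.4]
opening: 0.002
t: 29.25
eef_pos: [656.9, 63.4, 134.6]
tcp_rot: [1.606, 1.571, -1.523]
ft_force: [0.2, 0.1, -0.2]
opening: 0.006
```

```bash
python3 -m handwheel '[{"travel":[0,-0.5,0],"roll":0},{"travel":[0,-1,0],"roll":0},{"travel":[0,-1,0],"roll":0}]'
python3 - <<'E'
from h import *
p=optics.camera_params("wrist");np.save('w26.npy',p['world_from_camera'])
im=optics.read_camera("wrist"); cv2.imwrite(f"pics/wrist26.png",cv2.resize(im[190:290,180:380,::-1],None,fx=4,fy=4,interpolation=cv2.INTER_CUBIC))
print(onz(p,180+156/4,190+146/4,148),onz(p,180+560/4,190+146/4,148))
E
```

```text
t: 29.55
eef_pos: [657.0, 62.4, 134.6]
tcp_rot: [1.917, 1.571, -1.212]
ft_force: [0.3, 0.9, -0.1]
opening: 0.006
[682.77717796  94.92898254 148.        ] [683.41193179  42.00935718 148.        ]
```

View pics/wrist26.png

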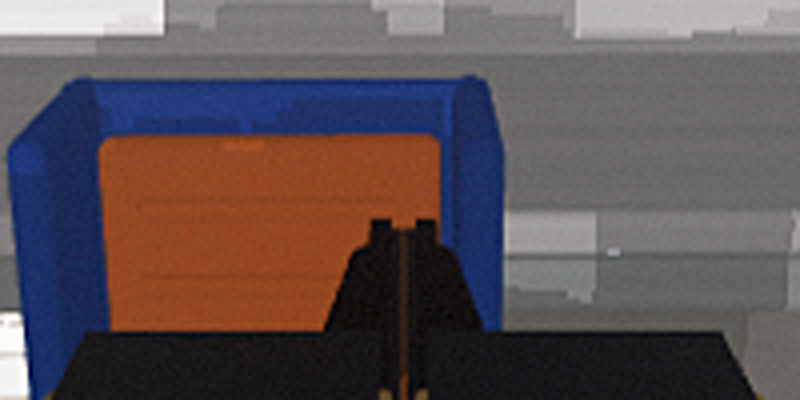

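```bash
for i in 1 2 3; do python3 -m handwheel '[{"travel":[0,-0.5,0],"roll":0},{"travel":[0,-0.5,0],"roll":0}]' | grep -E "eef|ft"; done
```

```text
eef_pos: [657.0, 61.8, 134.7]
ft_force: [-0.0, -1.7, 2.3]
eef_pos: [657.0, 61.5, 134.9]
ft_force: [-0.7, 0.1, 3.5]
eef_pos: [657.0, 61.0, 134.7]
ft_force: [-0.5, 0.6, 3.8]
```

```bash
python3 -m handwheel '[{"travel":[0,1,1],"roll":0},{"travel":[0,3,4],"roll":0},{"travel":[0,4,12],"roll":0},{"travel":[0,4,40],"roll":0},{"travel":[-20,4,80],"roll":0},{"travel":[-60,15,115],"roll":0},{"travel":[-100,30,150],"roll":0},{"travel":[-130,50,170],"roll":0}]'
python3 -m handwheel '[{"travel":[-10,20,10],"roll":0},{"travel":[-20,50,20],"roll":0},{"travel":[-20,60,20],"roll":0},{"travel":[-20,60,20],"roll":0}]'
python3 - <<'E'
from h import *
p=optics.camera_params("wrist");np.save('w27.npy',p['world_from_camera'])
im=optics.read_camera("wrist"); cv2.imwrite(f"pics/wrist27.png",im[:,:,::-1])
cv2.imwrite(f"pics/wrist27c.png",cv2.resize(im[0:190,60:340,::-1],None,fx=2.85,fy=2.85,interpolation=cv2.INTER_CUBIC))
im=optics.read_camera("scene"); cv2.imwrite(f"pics/scene27.png",cv2.resize(im[160:230,260:350,::-1],None,fx=8,fy=8,interpolation=cv2.INTER_CUBIC))
E
```

```text
t: 31.0
eef_pos: [525.9, 110.7, 306.4]
tcp_rot: [-3.138, 1.569, 0.016]
ft_force: [-0.2, 1.1, 0.8]
opening: 0.004
t: 31.4
eef_pos: [507.1, 171.7, 324.6]
tcp_rot: [-3.105, 1.57, 0.051]
ft_force: [-0.9, -0.2, -0.0]
opening: 0.007
```

View pics/wrist27.png

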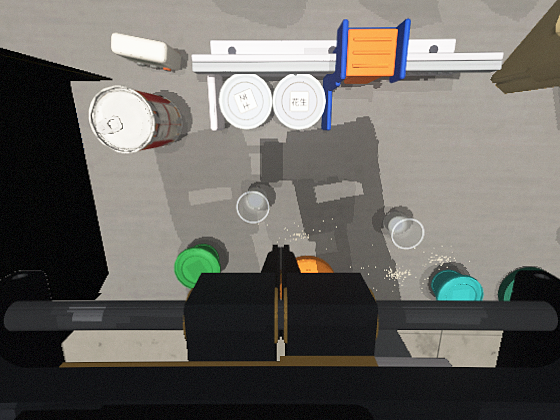

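View pics/scene27.png

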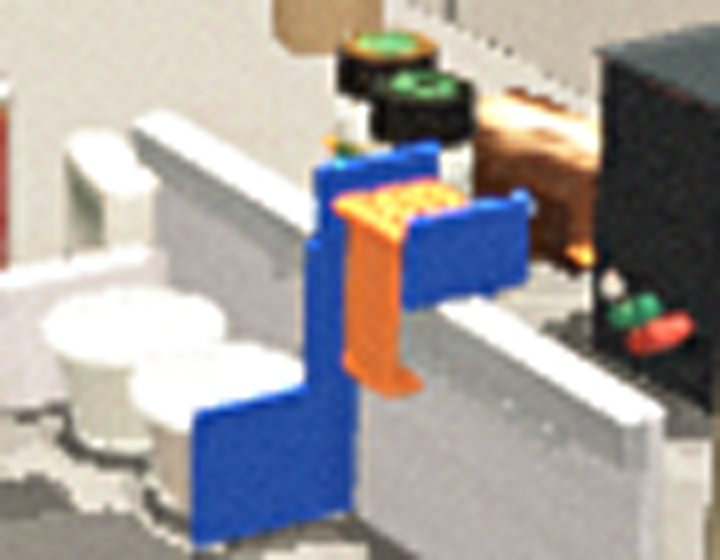

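View pics/wrist27c.png

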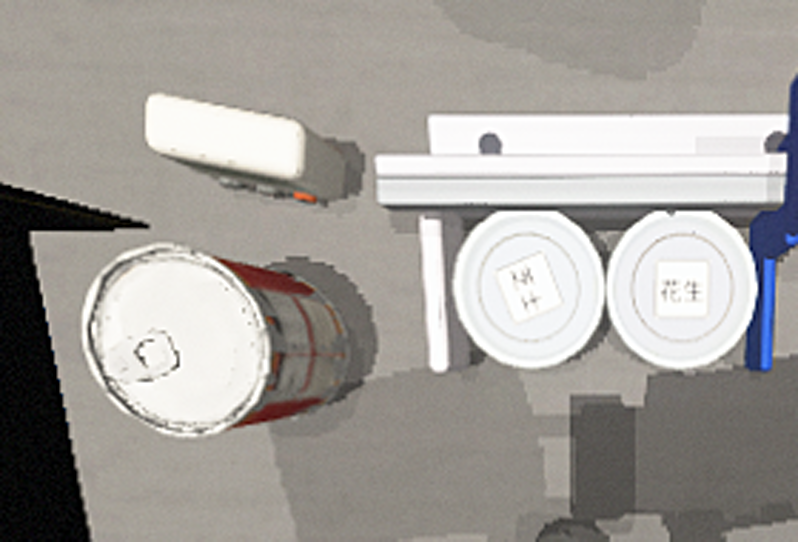

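```bash
python3 - <<'E'
from h import *
np.set_printoptions(precision=1,suppress=True)
p=optics.camera_params("wrist");p['world_from_camera']=np.load('w27.npy')
a=lambda x,y:(60+x/2.85,y/2.85)
print([onz(p,*a(*c),49) for c in [(530,289),(682,289),(530,369),(682,370)]])
print(onz(p,*a(440,368),60),onz(p,*a(750,366),62),'tab',onz(p,341,79,136),onz(p,399,79,136))
print('rail ends',onz(p,193,55,113),onz(p,502,54,113))
im=optics.read_camera("wrist");cv2.imwrite('pics/w28.png',cv2.resize(im[5:135,200:420,::-1],None,fx=3.6,fy=3.6,interpolation=cv2.INTER_CUBIC))
E
```

```text
[array([612.7, 219.2,  49. ]), array([613.8, 148.3,  49. ]), array([576.8, 219.8,  49. ]), array([577.4, 147.2,  49. ])]
[576.8 260.5  60. ] [579.8 116.5  62. ] tab [630.8 110.  136. ] [631.4  49.4 136. ]
rail ends [655.5 269.6 113. ] [660.  -66.5 113. ]
```

View pics/w28.png

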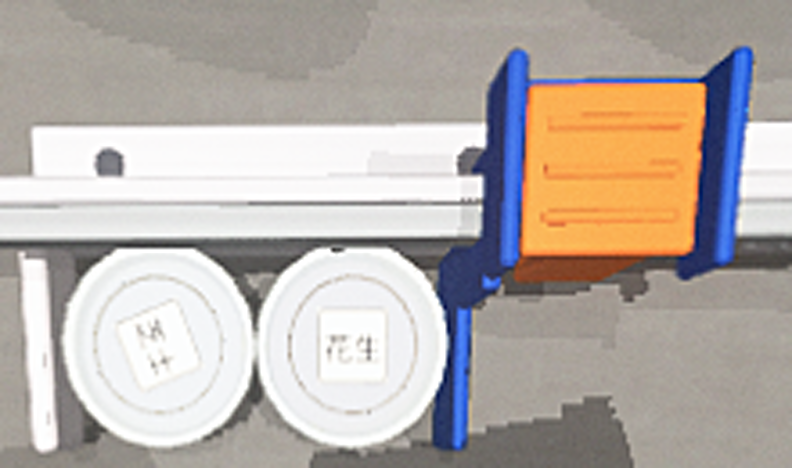

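```bash
python3 - <<'E'
from h import *
print(job.job_done())
E
```

```text
the job is handed in; nothing more can be done
None
```

The loose white cup is now in the row next to the first one, and the fence is closed up to both cups and locked. I handed the job in at about 31.5 s.

**What I did**
- I held the tab down, opened the fence to about 0.120 and let the tab up there. I did not check a catch in that notch.
- I pushed the loose cup around the near beaker and into the gap with the two fingertips spread, until it met the plate at about 4.5 N.
- I also pushed the cup already in the row back against the plate, because it stood about 5 mm forward. That push reached about 10 N.
- I then held the tab down again and closed the fence. On release the tab hung part-way, because I had gone slightly past the notch. I eased the fence back about 1 mm with a cheek until the tab sprang up and pressed about 3–4 N on the fingertip.

**Last checks**
- **Tab:** it is up in the final pictures, at the same height relative to the blade as when it was locked earlier.
- **Cups:** both look upright, are touching or nearly so, and have their centres at x ≈ 613 mm.
- **Gap:** fence to end stop measures about 144 mm. This fits the 0.072 notch (146 mm, with 2 mm play), while the neighbouring notches would give 134 or 158 mm.
- **Bystanders:** the tin, timer and both beakers stand where they were in the last view. The bottle was out of that view, but the hand stayed clear of it.

**Disagreements**
- My estimates of the fence position from the arm and cameras came out 2–3 mm tighter than two cups allow. I trusted the tab springing up over those numbers.
- The plate was about 2–3 mm further back at contact than the cameras had shown.

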